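# Clip a cast cover in the fixture and touch it off

### The job

Slide the aluminium cover by its block along the blue bed until both yellow clips have ridden over the rib on its far edge and snapped down into the channel behind it, then let go of it. Take the touch probe from its stand and touch off the cover lightly with the red ball: first on its near long face towards the end with the red dot, then on the same face towards the unmarked end, then on the red-dot end face, resting a moment at each. Hang the probe back upright in its stand, leaving the cover clipped and the other things undisturbed.

Things in the scene. Friction and masses are not known exactly. Their poses are not given: they have to be found in the camera images.
- fixture: Blue flat-topped steel clamping fixture, fixed to the bench, 240 (x) x 200 (y) mm; the flat top of its bed is 30 mm above the origin (origin: centre of its underside, on the bench). Two yellow sprung clips stand on the edge at its +x side (the far side from the robot). A cover is slid along its +x.
- clip_left_nose (a point): Underside of the rounded nose of the left (+y) yellow clip, at (55, 45) mm in the fixture's x, y. The clip is 14 mm wide and pivots on a post at x = 105 mm (top 28 mm above the bed), its arm 16 to 20 mm above the bed. At rest the nose is 4 mm above the bed; a 30 degree entry ramp runs up from it towards -x, its tip 17 mm away, 13 mm above the bed.
- clip_right_nose (a point): The same for the right (-y) clip: at (55, -45) mm in the fixture's x, y.
- clip_left (a joint): Lift of the left clip, rad: 0 at rest, about 0.04 with its nose in the cover's channel, about 0.10 on top of the cover's rib. Sprung down with 2 to 3 N at the nose, polished; pushing the cover under both clips takes about 12 N.
- clip_right (a joint): Lift of the right clip, the same.
- cover: Cast aluminium housing cover, 0.4 kg, 96 (x) x 130 (y) mm, loose on the fixture's bed short of the clips; origin: centre of its underside. Along its x: solid body 18 mm high from -48 to +4; low channel floor 6 mm high from +4 to +40; rib 9 mm high from +40 to +48, along the whole far edge, which goes under the clips first. A red dot (16 mm) on top of the body marks the +y end.
- cover_block (a point): Centre of the top of the cover's block for gripping, 24 (x) x 46 (y) mm, which stands 32 mm above the body's top: x = -20, y = 0, 50 mm above the cover's origin.
- cover_channel (a point): Where the clip noses should come down: the channel floor at the cover's x = +25. A nose centred anywhere from x = +12 to +34 is down in the channel; if pushed on, the tips of the clip ramps meet the body's wall.
- cover_near_face (a point): Middle of the cover's near long face (x = -48), 9 mm above its underside; the face is 130 mm long (along y) and 18 mm high and faces the cover's -x, to the robot.
- cover_dot_end (a point): Middle of the solid part of the red-dot end face (y = +65), 9 mm above the underside: 52 mm long (x = -48 to +4), 18 mm high, facing the cover's +y.
- stand: Stand for the probe, fixed, on the left or the right of the fixture: dark base 90 x 90 mm and walls, green top plate 70 x 70 mm whose upper face is 100 mm above the origin (underside centre) with a square 34 mm opening in the middle, open below.
- probe: Touch probe, 0.2 kg, hanging upright in the stand by its collar. Origin: centre of the underside of the round steel collar (46 mm across, 6 mm thick), which rests on the stand's top. Above it a black square grip 24 x 24 mm (sides along the probe's x and y) from 6 to 52 mm. Below it a round body 26 mm across, 30 mm long, then the stylus.
- stylus: The probe's white stylus: a sprung pin with a red ball, pivoting any way about its origin 34 mm below the probe's origin, springing back straight. Sideways it yields about 3.3 mm per newton at the ball and stops at about 22 mm.
- stylus_ball (a point): Centre of the red ball, 8 mm across, 79 mm below the probe's origin when the stylus is straight.
- bin: Blue open bin of metal brackets, 110 x 100 x 50 mm high, fixed, on the other side from the stand. Not to be used.
- profile: Bystander: aluminium profile 220 x 20 x 20 mm, lying.
- screwdriver: Bystander: screwdriver, lying.
- carton: Bystander: cardboard box 100 x 130 x 70 mm.
- jar: Bystander: clear jar 60 mm across, 70 mm high, orange cap.
- spool: Bystander: orange spool 80 mm across, 50 mm high.
- wrench: Bystander: wrench, lying.
Things that resemble listed ones, but are neither listed nor needed, are in the scene too. What is shaped like the probe but purple is not meant.

How it is judged:
On the way, in this order (a step that is already met when the one before it is completed fails the run):
1. both clips have snapped down into the cover's channel and the cover is let go (x of clip_left_nose in the frame of cover between 0.012 and 0.038 m and y of clip_left_nose in the frame of cover between -0.06 and 0.06 m and z of each of clip_left_nose, clip_right_nose in the frame of cover below 0.008 m and x of clip_right_nose in the frame of cover between 0.012 and 0.038 m and y of clip_right_nose in the frame of cover between -0.06 and 0.06 m and angle between cover's own z axis and vertical below 0.06 rad and contact force between the fingers and cover below 0.1 N), for 0.2 s.
2. the ball rests on the near long face, at least 15 mm from its middle towards the red-dot end (contact force between stylus and cover above 0.4 N and z of stylus_ball in the frame of cover between 0 and 0.018 m and x of stylus_ball in the frame of cover below -0.046 m and y of stylus_ball in the frame of cover between 0.015 and 0.066 m), for 0.1 s.
3. the ball rests on the near long face, at least 15 mm from its middle towards the unmarked end (contact force between stylus and cover above 0.4 N and z of stylus_ball in the frame of cover between 0 and 0.018 m and x of stylus_ball in the frame of cover below -0.046 m and y of stylus_ball in the frame of cover between -0.066 and -0.015 m), for 0.1 s.
4. the ball rests on the red-dot end face (contact force between stylus and cover above 0.4 N and z of stylus_ball in the frame of cover between 0 and 0.018 m and y of stylus_ball in the frame of cover above 0.063 m and x of stylus_ball in the frame of cover between -0.049 and 0.049 m), for 0.1 s.
At the end, for the whole second after the job is handed in: Both clip noses are in the cover's channel (12 to 38 mm along its x, no more than 8 mm above its underside), the cover flat and still; the probe hangs upright (within 0.06 rad) in the stand, its collar on the green plate within 4 mm in height and 8 mm of the middle, still and released (x of clip_left_nose in the frame of cover between 0.012 and 0.038 m and y of clip_left_nose in the frame of cover between -0.06 and 0.06 m and z of each of clip_left_nose, clip_right_nose in the frame of cover below 0.008 m and x of clip_right_nose in the frame of cover between 0.012 and 0.038 m and y of clip_right_nose in the frame of cover between -0.06 and 0.06 m and angle between each of cover, probe's own z axis and vertical below 0.06 rad and linear speed of each of cover, probe below 0.02 m/s and horizontal distance between probe and stand below 0.008 m and z of probe in the frame of stand between 0.096 and 0.104 m); the robot touches nothing.
It fails at once if the stylus is pressed hard (over 12 N) (contact force between stylus and anything else above 12 N).
It fails at once if the probe is tipped over (more than 0.7 rad) (angle between probe's own z axis and vertical above 0.7 rad).
It fails at once if the cover is lifted off the bed or tipped (height (world z) of cover above 0.055 m or angle between cover's own z axis and vertical above 0.25 rad).
It fails at once if a bystander is moved more than 30 mm (distance of any of profile, screwdriver, carton, jar, spool, wrench from where it was at the start of the episode above 0.03 m).
It also fails if it takes over 67 s, if anything falls off the work surface, if the arm or the gripper's body presses on something with over 40 N, if the wrist force passes 120 N, or if a joint passes its speed limit or range.

### The arm

A 6-joint arm with a two-finger parallel gripper is mounted at the origin on the work surface. World frame = base frame: x ahead of the robot, y to its left, z up, the work surface at z = 0. Lengths are in m, angles in rad, forces in N, time in s.
With the tool pointing down it reaches from about 0.35 to 0.975 m from the base axis. Payload 4.9 kg.
Tool frame: the origin (TCP) lies on the centre line of the jaws, within the pads' length; the fingertips stand 11 mm ahead of it and the grasp point (between the pads) lies 8 mm behind it (manip.finger_overhang is the distance from the TCP to the fingertips, in m); y points along the fingers, z is the direction in which the jaws open and shut, and the axes are right-handed (so a half turn about y gives the same grasp; the last joint's range is limited). The gripper opens to 85 mm and grips with 20 to 120 N. Pads are 22 mm wide; open, the fingers measure 114 mm over their backs; the gripper's body (76 mm by 85 mm) begins 54 mm behind the grasp point. The pads swing forward as they close: fully open they stand 13 mm farther back than shut.
Start: joints at [1.23, 0.053, 1.613, -0, 1.476, -0.119], TCP at [0.137, 0.61, 0.242] pointing down, gripper open.
Joint ranges: [-3.01, 3.01], [-1.01, 2.22], [0.06, 2.58], [-1.02, 4.17], [0.09, 2.62], [-3.14, 3.14]. Speed limits (rad/s): [2.57, 2.57, 3.14, 3.14, 3.14, 3.14].

### API

Orientations are given as a unit quaternion [w, x, y, z].
In Python, from plant import readout, cams, workorder, manip gives the robot as it stands.
- The arm moves only by the tool play_rows, never from a script. Its arguments are lists of equal length, an entry for each row: "slide": the shift along the tool's x, y, z in cm, a list of three; "yaw": the turn about the tool's y in degrees; "grip": the closure, from -1 (fully open) to 1 (shut), so that 0 is half open. In form: {"slide": [[x, y, z], ...], "yaw": [yaw, ...], "grip": [grip, ...]}. A call has 1 to 12 rows; each row shifts and turns the commanded pose from where the row before left it, along the tool's axes as they then stand; what a row does not reach is not made up. A row lasts 1/10 s, in which the tool goes at most 50 mm and 8.59 degrees, less where a joint would pass 70% of its speed; a pose out of reach is approached as far as the arm can. A call with a gripper value outside its range is refused whole. The fingers move at their own pace and stop on an object; the grip force is fixed at half the most. Time passes only in rows, so rows that do not move let the fingers close. It gives the time, the measured TCP pose, the force and the opening at its end, in the units of the state.
- readout.state(): the state, without advancing time (a new reading comes with each control period).
- cams.grab_frame(name): name is "scene" or "top"; returns a dict with "image" (480x640x3 uint8, red, green, blue), "mtx" (3x3 intrinsics, pixels), "R" (3x3) and "t" (3): a world point X has camera coordinates R X + t. Camera axes: x right, y down, z forward; pixel columns grow to the right and rows downward; lengths in m; the calibration is good to about 2 mm. A picture is of the moment at which its call begins. There is no depth.
- workorder.job_done(): hands the job in, once; it reports no verdict.
The state is a dict: "time": time; "joint_pos": joint angles; "joint_vel": joint speeds; "joint_efforts": joint torques, N m; "tool_pos": TCP position; "tool_rot": TCP orientation; "contact_force": force on the tool from outside, world axes, zero at the start; "ft_torque": the same for the moment, N m; "gripper_width": opening from 0.0 (shut) to 1.0 (fully open).
Only numpy, scipy, OpenCV 4.12 (cv2) and the standard library are available. Lean on these libraries where they do the work, as an engineer would, in place of code of your own. Each camera call takes 0.05 s, during which the arm holds its last target.

## Working session

There is one attempt and no reset: what is moved stays moved. The work goes in short steps, Python scripts to look and compute and a tool call to move; the robot and the scene stay as the last step left them, time stands still between calls to the robot, and variables do not carry over. Pictures are saved under pics/ and viewed, and the job is handed in when it is done.

Besides the shell and the picture viewer there is one more tool, called after "Call:" by a JSON object that holds its "op" and its "data". play_rows: Moves the arm, as the interface text tells. Its arguments: {"type":"object","properties":{"slide":{"type":"array","items":{"type":"array","items":{"type":"number"}}},"yaw":{"type":"array","items":{"type":"number"}},"grip":{"type":"array","items":{"type":"number"}}},"required":["slide","yaw","grip"]}

```bash
ls; mkdir -p pics; python3 - <<'E'
from plant import readout, cams, workorder, manip
import cv2
print(readout.state()); print([a for a in dir(manip) if a[0]!='_'], manip.finger_overhang)
for n in("scene","top"):
    f=cams.grab_frame(n); cv2.imwrite(f"pics/{n}0.png",f["image"][:,:,::-1]); print(n,f["mtx"],f["R"],f["t"])
E
```

```text
pics
{'time': 0.0, 'joint_pos': array([ 1.22998254e+00,  5.33485431e-02,  1.61430570e+00,  4.34809780e-05,
        1.47598839e+00, -1.19011469e-01]), 'joint_vel': array([ 2.49795373e-04, -1.52258989e-03, -6.49373289e-05,  1.02420449e-03,
        5.46474907e-04,  7.92253400e-04]), 'joint_efforts': array([-1.41753120e-03, -3.93665850e+01, -3.70178461e+01, -3.49766096e-04,
        7.07642699e-03,  1.63692300e-07]), 'tool_pos': array([0.13728543, 0.60911968, 0.24106116]), 'tool_rot': array([-0.70206011,  0.70346455, -0.0784398 ,  0.07807966]), 'contact_force': array([-0.28180387,  0.25726429, -0.24578119]), 'ft_torque': array([ 0.01524474, -0.01231766,  0.04274482]), 'gripper_width': 1.0002036145587558}
['IKError', 'finger_overhang'] 0.011
scene [[496.18657209   0.         322.33977979]
 [  0.         496.18657209 238.4227564 ]
 [  0.           0.           1.        ]] [[ 0.09374781  0.99540422  0.01953921]
 [ 0.65401912 -0.04677513 -0.75503051]
 [-0.75064661  0.08356148 -0.65539846]] [-0.08726587 -0.26690599  1.59545273]
top [[543.33767089   0.         323.44083149]
 [  0.         543.33767089 231.95000138]
 [  0.           0.           1.        ]] [[ 0.00849904 -0.9999174   0.00964112]
 [-0.99365057 -0.00952669 -0.11210617]
 [ 0.11218876 -0.00862711 -0.99364946]] [0.01724397 0.5219291  1.4276403 ]
```

View pics/scene0.png

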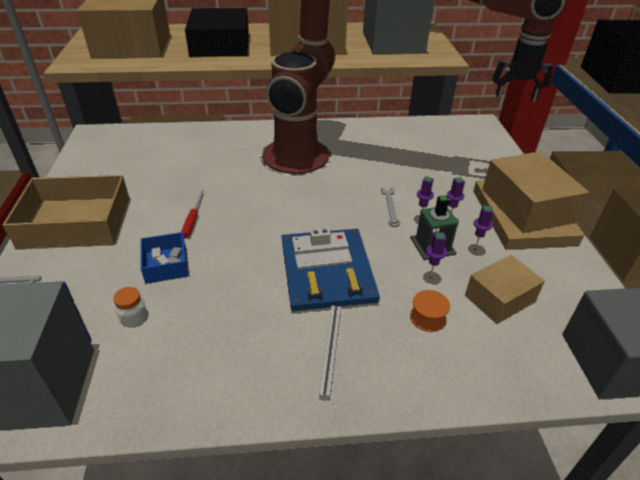

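View pics/top0.png

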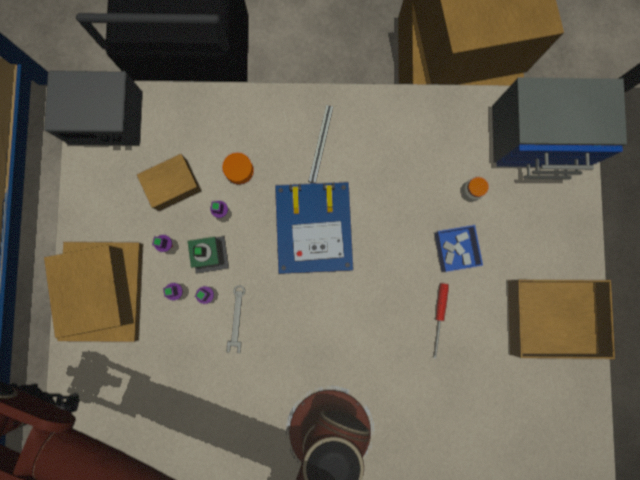

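The scene shows the fixture at about px (325,265) with the stand to the robot's left (438,230) and four purple probes around it. In the top view the fixture is at (315,228), the cover at (318,240), the red dot at (299,254) and the stand at (205,252).

```bash
cat > h.py <<'E'
import numpy as np, cv2
from plant import readout, cams
def ray(f,uv,z):
    K,R,t=f["mtx"],f["R"],f["t"]; C=-R.T@t
    d=R.T@np.linalg.inv(K)@np.array([uv[0],uv[1],1.]); return C+d*(z-C[2])/d[2]
def proj(f,X):
    p=f["mtx"]@(f["R"]@np.asarray(X,float)+f["t"]); return p[:2]/p[2]
def tri(f1,u1,f2,u2):
    P=[f["mtx"]@np.c_[f["R"],f["t"]] for f in(f1,f2)]
    X=cv2.triangulatePoints(P[0],P[1],np.array(u1,float).reshape(2,1),np.array(u2,float).reshape(2,1)); X=(X[:3]/X[3]).ravel()
    return X,[np.linalg.norm(proj(f,X)-u) for f,u in((f1,u1),(f2,u2))]
def crop(f,x,y,w,h,s,name):
    cv2.imwrite("pics/"+name,cv2.resize(f["image"][y:y+h,x:x+w,::-1],None,fx=s,fy=s,interpolation=cv2.INTER_CUBIC))
E
python3 - <<'E'
from h import *
import pickle
T=cams.grab_frame("top");S=cams.grab_frame("scene"); pickle.dump((T,S),open("f0.pkl","wb"))
crop(T,265,170,100,110,7,"tfix.png"); crop(T,145,190,100,120,5,"tst.png")
crop(S,275,220,110,95,7,"sfix.png"); crop(S,400,165,100,125,4,"sst.png")
E
```

```text
(no output)
```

View pics/tfix.png

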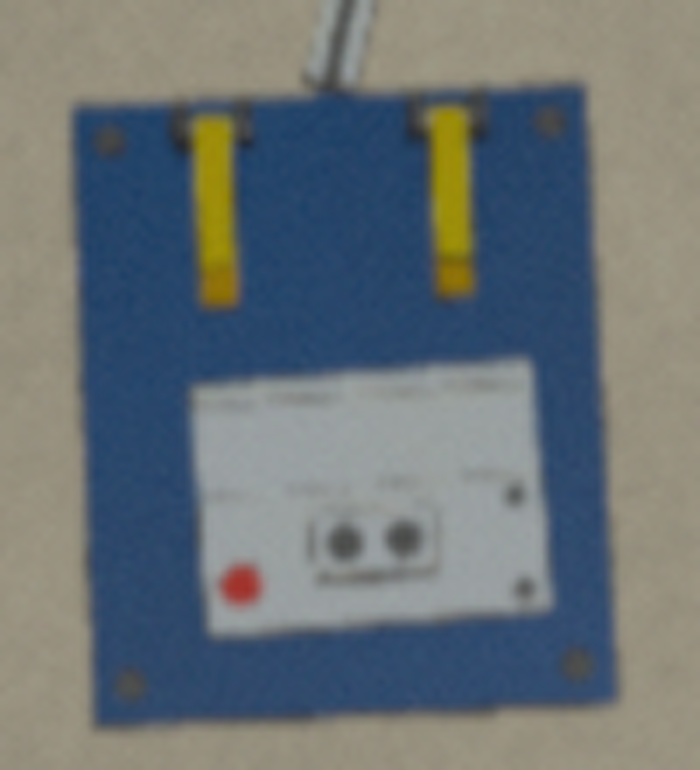

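View pics/sfix.png

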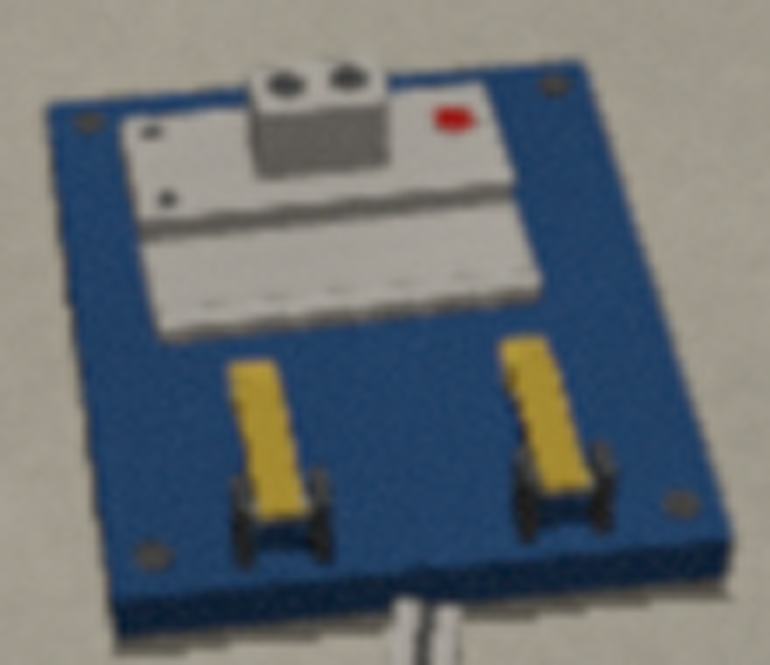

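View pics/tst.png

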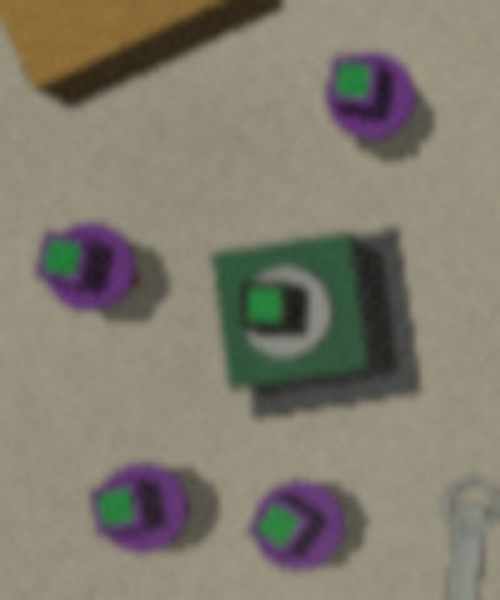

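View pics/sst.png

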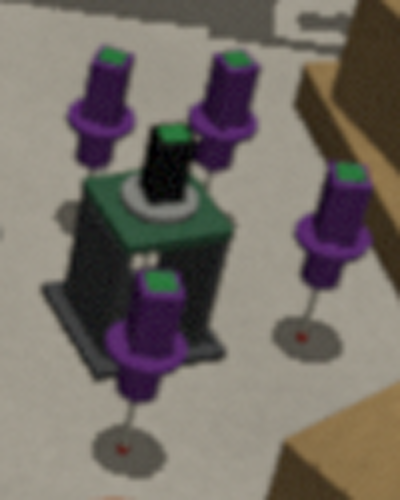

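Crops show the cover with its red dot at the left (+y) end, short of both clips, rotated a couple of degrees. The probe hangs in the stand with a green cap on its black grip. Next I'll measure these.

```bash
cat > meas.py <<'E'
from h import *
import sys
def hsv(f): return cv2.cvtColor(f["image"],cv2.COLOR_RGB2HSV)
def big(m,roi=None):
    if roi is not None:
        mm=np.zeros_like(m); x,y,w,h=roi; mm[y:y+h,x:x+w]=m[y:y+h,x:x+w]; m=mm
    n,l,s,c=cv2.connectedComponentsWithStats(m)
    i=1+np.argmax(s[1:,4]); return (l==i).astype(np.uint8)*255,s[i],c[i]
def cnt(m): return max(cv2.findContours(m,cv2.RETR_EXTERNAL,cv2.CHAIN_APPROX_NONE)[0],key=cv2.contourArea)[:,0,:].astype(float)
def rect(f,m,z):
    P=np.array([ray(f,p,z)[:2] for p in cnt(m)])*1000
    return cv2.minAreaRect(P.astype(np.float32))
def cover(f):
    H=hsv(f); m=((H[...,1]<45)&(H[...,2]>100)).astype(np.uint8)*255
    return m
E
python3 - <<'E'
from meas import *
import pickle
T,S=pickle.load(open("f0.pkl","rb"))
H=hsv(T)
def show(n,r): print(n,np.round(r[0],1),np.round(r[1],1),round(r[2],2))
b,s,_=big(cv2.inRange(H,(95,110,50),(125,255,255)),(250,160,120,130)); print(s)
b=cv2.morphologyEx(b,cv2.MORPH_CLOSE,np.ones((9,9)))
show("fixture top z30",rect(T,b,.03))
roi=T["image"][170:280,265:365]
c,s,_=big(cv2.inRange(H,(0,0,110),(180,70,255)),(288,218,58,46)); print(s); show("cover",rect(T,c,.044))
for f,n,R in((T,"T",(265,170,100,110)),(S,"S",(275,220,110,95))):
    r,s,cc=big(cv2.inRange(hsv(f),(0,140,120),(6,255,255)),R); print(n,"dot",s,cc,ray(f,cc,.048)*1000)
# stand
g,s,_=big(cv2.inRange(H,(60,90,40),(90,255,255)),(185,230,40,45)); print(s)
gf=cv2.morphologyEx(g,cv2.MORPH_CLOSE,np.ones((9,9))); show("plate z100",rect(T,gf,.1))
for f,n,R in((T,"T",(145,190,100,120)),(S,"S",(400,165,100,125))):
    m=cv2.inRange(hsv(f),(50,150,100),(70,255,255)); mm=np.zeros_like(m);x,y,w,h=R;mm[y:y+h,x:x+w]=m[y:y+h,x:x+w]
    k,l,st,ce=cv2.connectedComponentsWithStats(mm)
    for i in range(1,k):
        if st[i,4]>8: print(n,st[i],ce[i],np.round(ray(f,ce[i],.152)*1000,1))
    # yellow clips
    R=(265,170,100,110) if n=="T" else (275,220,110,95)
    m=cv2.inRange(hsv(f),(18,120,80),(32,255,255)); mm=np.zeros_like(m);x,y,w,h=R;mm[y:y+h,x:x+w]=m[y:y+h,x:x+w]
    k,l,st,ce=cv2.connectedComponentsWithStats(mm)
    for i in range(1,k):
        if st[i,4]>8: print(n,"clip",st[i],ce[i],np.round(ray(f,ce[i],.05)*1000,1))
E
```

```text
[ 276  183   76   90 3806]
fixture top z30 [534.8  49. ] [235.  194.8] 3.09
[ 292  221   52   40 1758]
cover [496.8  38. ] [ 97.1 133.1] 5.11
T dot [297 252   4   4  11] [298.81818182 253.18181818] [462.73895829  86.50104634  48.        ]
S dot [338 236   4   2   8] [339.5 236.5] [462.39180197  85.70689457  48.        ]
[189 238  29  29 337]
plate z100 [459.5 327.6] [66.1 66.5] 9.38
T [213 204   5   4  19] [215.10526316 205.57894737] [570.7 290.4 152. ]
T [155 239   5   5  23] [157.         241.17391304] [481.3 429.3 152. ]
T [195 248   6   6  33] [197.42424242 250.42424242] [459.6 330.  152. ]
T [166 289   5   5  21] [167.85714286 291.        ] [360.6 398.  152. ]
T [198 293   5   3  10] [200.2 294.4] [353.1 319.7 152. ]
T clip [326 185   6  27 130] [329.02307692 197.50769231] [611.8   8.1  50. ]
T clip [292 187   7  27 133] [295.27819549 199.67669173] [605.1  97.8  50. ]
S [440 197   7   3  18] [443.16666667 198.        ] [460.4 329.4 152. ]
S [485 207   5   3  10] [487.  207.7] [504.6 421.3 152. ]
S [437 234   6   3  15] [439.66666667 235.        ] [592.6 284.2 152. ]
S clip [347 269  12  21 136] [352.29411765 278.93382353] [611.5  96.5  50. ]
S clip [308 272  10  22 137] [312.62043796 282.52554745] [615.9   7.   50. ]
```

```bash
cat >> h.py <<'E'
from scipy.spatial.transform import Rotation as Ro
def tool():
    s=readout.state(); q=s["tool_rot"]; R=Ro.from_quat([q[1],q[2],q[3],q[0]]).as_matrix(); return s,np.asarray(s["tool_pos"]),R
def rot(q): return Ro.from_quat([q[1],q[2],q[3],q[0]]).as_matrix()
def plan(tgt,zdir=None):
    """tgt mm; zdir: desired world heading deg of jaw axis (mod 180)"""
    s,p,R=tool(); z=R[:,2]; h=np.degrees(np.arctan2(z[1],z[0]))
    print("t",round(s["time"],2),"tcp",np.round(p*1000,1),"jaw heading",round(h,2),"tool y",np.round(R[:,1],3),"F",np.round(s["contact_force"],2),"w",round(s["gripper_width"]*85,1))
    d=(np.array(tgt)-p*1000)/10
    print("tool shift cm",np.round(R.T@d,2))
    if zdir is not None:
        dy=(zdir-h+90)%180-90; print("yaw (world ccw)",round(dy,2),"-> about tool y (down):",round(-dy,2))
        Rn=Ro.from_euler('z',dy,degrees=True).as_matrix()@R; print("tool shift after yaw",np.round(Rn.T@d,2))
E
python3 - <<'E'
from meas import *
import pickle
T,S=pickle.load(open("f0.pkl","rb"))
c=lambda x0,y0,s,X,Y:(x0+(X+.5)/s-.5,y0+(Y+.5)/s-.5)
t=[c(265,170,7,344,541),c(265,170,7,403,539)]; s=[c(275,220,7,350,77),c(275,220,7,286,84)]
for a,b in zip(t,s): print("hole",ray(T,a,.08)*1000,ray(S,b,.08)*1000,tri(T,a,S,b))
# cover corners z
for n,p,z in(("TL far",(192,383),.039),("TR far",(533,360),.039),("BR near",(551,608),.048),("BL near",(211,636),.048)): print(n,ray(T,c(265,170,7,*p),z)*1000)
for n,p,z in(("far+y",(540,291),.039),("far-y",(160,331),.039),("near+y",(487,82),.048),("near-y",(122,117),.048)): print("S",n,ray(S,c(275,220,7,*p),z)*1000)
for n,p in(("ff+y",(76,106)),("ff-y",(582,86)),("n-y",(617,702)),("n+y",(97,726))): print("fix",n,ray(T,c(265,170,7,*p),.03)*1000)
for n,p in(("n-y",(48,103)),("n+y",(583,62)),("f+y",(731,546)),("f-y",(115,602))): print("fixS",n,ray(S,c(275,220,7,*p),.03)*1000)
for n,a,b in(("far",(350,82),(160,283)),):
    print(tri(T,c(145,190,5,*a),S,c(400,165,4,*b)))
print("L",tri(T,(157,241.2),S,(487,207.7)))
plan((477,38,200),5)
E
```

```text
hole [477.09514692  47.15874167  80.        ] [475.00008096  46.74113339  80.        ] (array([0.47692902, 0.04686038, 0.08160838]), [np.float64(0.11076044578684074), np.float64(0.14292956408414093)])
hole [478.0371138   25.42839269  80.        ] [477.15452234  24.5514902   80.        ] (array([0.4779438 , 0.02500064, 0.08062998]), [np.float64(0.16818383490025282), np.float64(0.21754301874365783)])
TL far [540.41186941 106.04662128  39.        ]
TR far [550.51884416 -23.82780879  39.        ]
BR near [455.24855135 -30.70286776  48.        ]
BL near [443.54697802  97.02953541  48.        ]
S far+y [542.67572334 105.45818524  39.        ]
S far-y [552.50396617 -23.296558    39.        ]
S near+y [443.38389657  99.68502375  48.        ]
S near-y [453.25749174 -30.97575842  48.        ]
fix ff+y [648.96684553 152.89837698  30.        ]
fix ff-y [658.87701704 -42.63690632  30.        ]
fix n-y [420.92790926 -56.77570773  30.        ]
fix n+y [410.07965387 140.54288104  30.        ]
fixS n-y [422.70448693 -56.58213927  30.        ]
fixS n+y [413.4133363  139.98646968  30.        ]
fixS f+y [653.65655156 151.45402747  30.        ]
fixS f-y [662.09481227 -43.4984319   30.        ]
(array([0.572387  , 0.29428805, 0.13315625]), [np.float64(0.39892574404904535), np.float64(0.5342931569740883)])
L (array([0.48270673, 0.43395303, 0.13468123]), [np.float64(0.21525697028323199), np.float64(0.2645024885358683)])
t 0.2 tcp [137.4 609.3 241.5] jaw heading 77.29 tool y [-0.    -0.001 -1.   ] F [ 0.22 -0.18 -0.  ] w 84.8
tool shift cm [ 45.7    4.21 -48.26]
yaw (world ccw) -72.29 -> about tool y (down): 72.29
tool shift after yaw [59.88  4.1  28.86]
```

Everything agrees to about 2–3 mm:
- **Fixture:** centre about (536,48), yaw about 3°.
- **Cover:** centre about (497.5,37.3), yaw about 4.6°, so its block is at (477.5,36).
- **In the fixture frame:** the cover sits at about (-39,-9).

First I'll turn the tool, then travel.

Call:
{"op": "play_rows", "data": {"slide": [[0,0,0],[0,0,0],[0,0,0],[0,0,0],[0,0,0],[0,0,0],[0,0,0],[0,0,0],[0,0,0],[0,0,0]], "yaw": [8,8,8,8,8,8,8,8,8.7,0], "grip": [-1,-1,-1,-1,-1,-1,-1,-1,-1,-1]}}

```text
time: 1.2
tool_pos: [0.1374, 0.6095, 0.242]
tool_rot: [-0.52, 0.52, -0.479, 0.479]
contact_force: [-0.1, -0.5, 0.2]
gripper_width: 0.998
```

```bash
python3 -c "
from h import *
plan((477.5,36,160),4.6)"
```

```text
t 1.2 tcp [137.4 609.5 242. ] jaw heading 4.72 tool y [-0.    -0.001 -1.   ] F [-0.08 -0.52  0.2 ] w 84.8
tool shift cm [59.95  8.22 29.18]
yaw (world ccw) -0.12 -> about tool y (down): 0.12
tool shift after yaw [59.89  8.22 29.3 ]
```

Call:
{"op": "play_rows", "data": {"slide": [[3.75,0,1.8],[3.75,0,1.8],[3.75,0,1.8],[3.75,0,1.8],[3.75,0,1.8],[3.75,0,1.8],[3.75,0,1.8],[3.75,0,1.8],[3.75,0,1.8],[3.75,0,1.8],[3.75,0,1.8],[3.75,0,1.8]], "yaw": [0,0,0,0,0,0,0,0,0,0,0,0], "grip": [-1,-1,-1,-1,-1,-1,-1,-1,-1,-1,-1,-1]}}

```text
time: 2.4
tool_pos: [0.3901, 0.1773, 0.2425]
tool_rot: [0.521, -0.521, 0.478, -0.478]
contact_force: [1.0, -0.2, -0.1]
gripper_width: 1.0
```

Call:
{"op": "play_rows", "data": {"slide": [[3.75,0,1.8],[3.75,0,1.8],[3.75,0,1.8],[3.75,2,1.8],[0,3,0],[0,3,0],[0,0,0]], "yaw": [0,0,0,0,0,0,0], "grip": [-1,-1,-1,-1,-1,-1,-1]}}

```text
time: 3.1
tool_pos: [0.4704, 0.0351, 0.1574]
tool_rot: [-0.518, 0.523, -0.481, 0.476]
contact_force: [-0.2, 0.4, 0.1]
gripper_width: 0.997
```

```bash
python3 -c "
from h import *
plan((477.5,36,65),4.6)
T=cams.grab_frame('top');S=cams.grab_frame('scene');crop(T,265,170,100,110,5,'t1.png');crop(S,255,170,130,145,4,'s1.png')"
```

```text
t 3.1 tcp [470.4  35.1 157.4] jaw heading 4.8 tool y [-0.01   0.001 -1.   ] F [-0.21  0.41  0.09] w 84.8
tool shift cm [-0.02  9.23  0.8 ]
yaw (world ccw) -0.2 -> about tool y (down): 0.2
tool shift after yaw [-0.02  9.23  0.8 ]
```

View pics/s1.png

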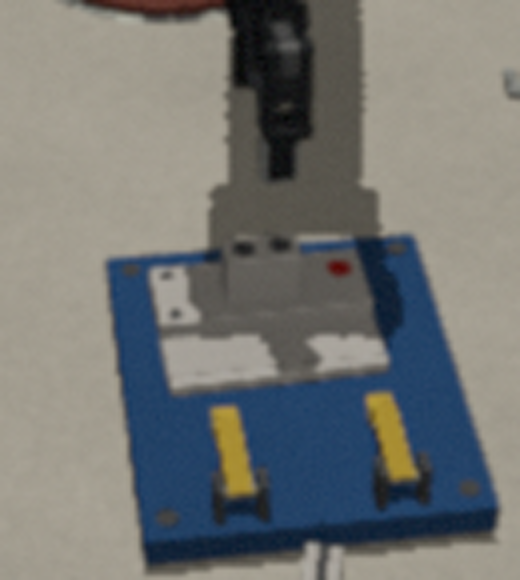

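```bash
python3 -c "
from h import *
plan((477.5,36,65),4.6)"
```

```text
t 3.2 tcp [473.4  35.3 162.3] jaw heading 4.8 tool y [-0.001  0.    -1.   ] F [0.12 0.47 0.47] w 84.4
tool shift cm [-0.03  9.73  0.42]
yaw (world ccw) -0.2 -> about tool y (down): 0.2
tool shift after yaw [-0.03  9.73  0.42]
```

The picture shows the gripper above the block with the front finger centred on it in y. Going down now.

Call:
{"op": "play_rows", "data": {"slide": [[0,2,0.4],[0,2.5,0],[0,2.5,0],[0,1.7,0],[0,1,0],[0,0,0],[0,0,0]], "yaw": [0,0,0,0,0,0,0], "grip": [-1,-1,-1,-1,-1,-1,-1]}}

```text
time: 3.9
tool_pos: [0.4789, 0.0357, 0.067]
tool_rot: [0.521, -0.52, 0.478, -0.48]
contact_force: [0.5, 0.2, 0.3]
gripper_width: 1.001
```

```bash
python3 -c "
from h import *
plan((477.5,36,65),4.6)
S=cams.grab_frame('scene');crop(S,255,170,130,145,4,'s2.png')"
```

```text
t 3.9 tcp [478.9  35.7  67. ] jaw heading 4.74 tool y [ 0.003 -0.    -1.   ] F [0.52 0.17 0.34] w 85.1
tool shift cm [-0.04  0.2  -0.14]
yaw (world ccw) -0.14 -> about tool y (down): 0.14
tool shift after yaw [-0.04  0.2  -0.14]
```

View pics/s2.png

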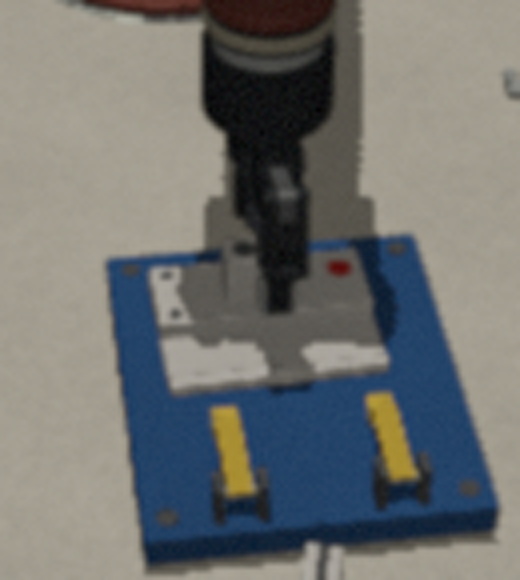

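The fingers straddle the block cleanly. Closing.

Call:
{"op": "play_rows", "data": {"slide": [[0,0,0],[0,0,0],[0,0,0],[0,0,0],[0,0,0],[0,0,0],[0,0,0],[0,0,0]], "yaw": [0,0,0,0,0,0,0,0], "grip": [1,1,1,1,1,1,1,1]}}

```text
time: 4.75
tool_pos: [0.4778, 0.0356, 0.0657]
tool_rot: [0.52, -0.52, 0.479, -0.479]
contact_force: [-1.7, 0.7, 3.3]
gripper_width: 0.272
```

```bash
python3 -c "
from h import *
plan((477.5,36,65),4.6)
s,p,R=tool()
f=np.radians(2.95);ex=np.array([np.cos(f),np.sin(f)]);ey=np.array([-np.sin(f),np.cos(f)])
# target block pos: fixture (28-20, 0)
tg=np.array([536,48.2])+ex*8
print(tg)
mid=np.array([536,48.2])+ex*(-58)
print(mid)
plan((*tg,p[2]*1000),2.95); plan((*mid,p[2]*1000),2.95)
"
```

```text
t 4.75 tcp [477.8  35.6  65.7] jaw heading 4.7 tool y [ 0. -0. -1.] F [-1.68  0.73  3.31] w 23.1
tool shift cm [-0.05  0.07 -0.03]
yaw (world ccw) -0.1 -> about tool y (down): 0.1
tool shift after yaw [-0.05  0.07 -0.03]
[543.98939861  48.61171574]
[478.07686008  45.21506087]
t 4.75 tcp [477.8  35.6  65.7] jaw heading 4.7 tool y [ 0. -0. -1.] F [-1.68  0.73  3.31] w 23.1
tool shift cm [-0.76  0.    6.7 ]
yaw (world ccw) -1.75 -> about tool y (down): 1.75
tool shift after yaw [-0.96  0.    6.67]
t 4.75 tcp [477.8  35.6  65.7] jaw heading 4.7 tool y [ 0. -0. -1.] F [-1.68  0.73  3.31] w 23.1
tool shift cm [-0.96 -0.    0.1 ]
yaw (world ccw) -1.75 -> about tool y (down): 1.75
tool shift after yaw [-0.96 -0.    0.07]
```

Call:
{"op": "play_rows", "data": {"slide": [[-0.3,0,0],[-0.3,0,0.5],[-0.3,0,0.5],[0,0,0.5],[0,0,0.5],[0,0,0]], "yaw": [0.6,0.6,0.5,0,0,0], "grip": [1,1,1,1,1,1]}}

```text
time: 5.35
tool_pos: [0.497, 0.0462, 0.0657]
tool_rot: [-0.513, 0.513, -0.487, 0.487]
contact_force: [-3.2, -0.7, 5.3]
gripper_width: 0.27
```

```bash
python3 -c "
from h import *
plan((544,48.6,65.7),2.95)
T=cams.grab_frame('top');S=cams.grab_frame('scene');crop(T,265,170,100,110,7,'t3.png');crop(S,275,220,110,95,7,'s3.png')"
```

```text
t 5.35 tcp [497.   46.2  65.7] jaw heading 2.97 tool y [-0.001  0.001 -1.   ] F [-3.23 -0.75  5.3 ] w 22.9
tool shift cm [-0.   -0.01  4.7 ]
yaw (world ccw) -0.02 -> about tool y (down): 0.02
tool shift after yaw [-0.   -0.01  4.7 ]
```

View pics/t3.png

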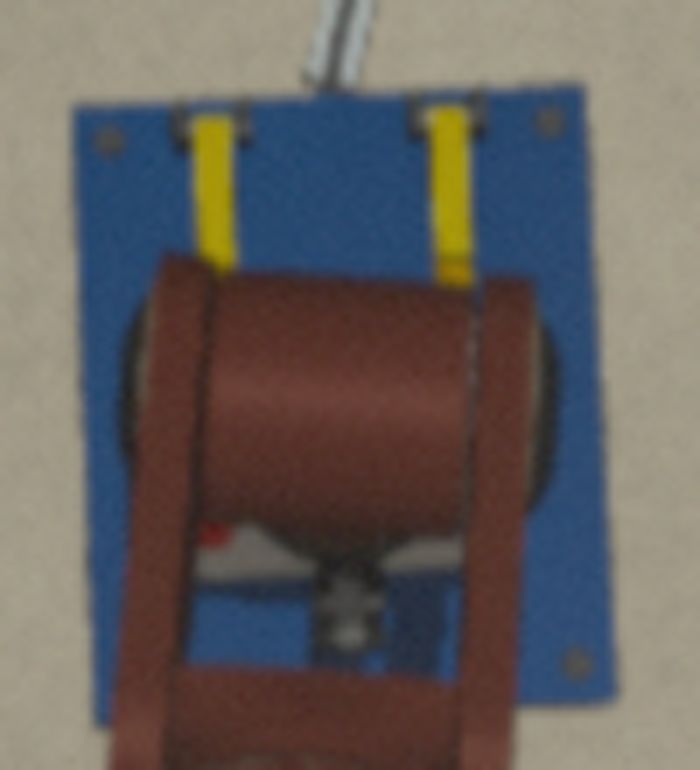

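View pics/s3.png

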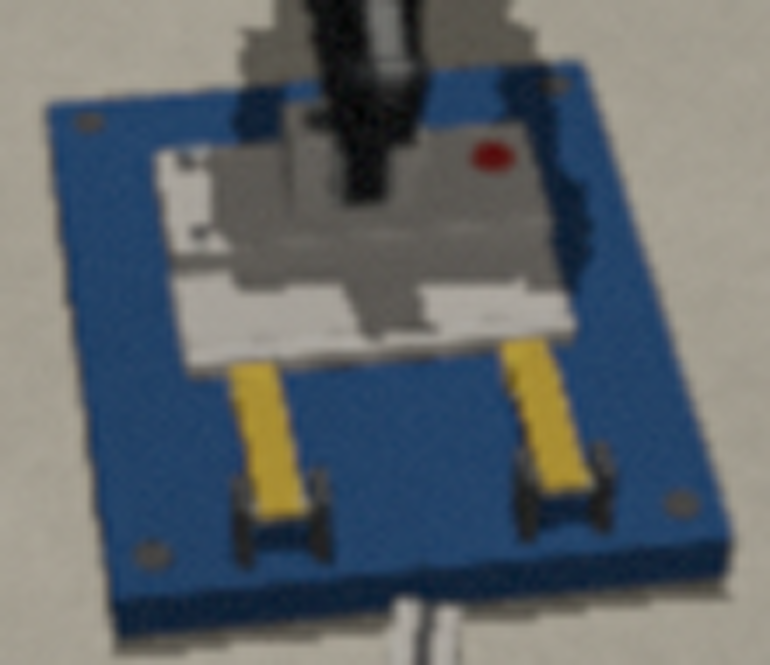

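```bash
python3 -c "
from h import *
S=cams.grab_frame('scene')
c=lambda X,Y:(275+(X+.5)/7-.5,220+(Y+.5)/7-.5)
for n,p,z in (('rib+y top',(575,322),.039),('rib-y top',(190,365),.039),('clip+y tip',(525,342),.045),('clip-y tip',(253,365),.045),('dot',(494,156),.048)): print(n,np.round(ray(S,c(*p),z)*1000,1))
f=np.radians(2.95)
tcp=np.array([497,46.2]);cc=tcp+20*np.array([np.cos(f),np.sin(f)]);ex=np.array([np.cos(f),np.sin(f)]);ey=np.array([-ex[1],ex[0]])
print('cover pred centre',cc,'rib corners',cc+48*ex+65*ey,cc+48*ex-65*ey)
C=np.array([536,48.2]);print('clip tips pred',C+38*ex+45*ey,C+38*ex-45*ey)
"
```

```text
rib+y top [558.4 115.1  39. ]
rib-y top [569.2 -14.4  39. ]
clip+y tip [572.7  95.9  45. ]
clip-y tip [576.7   5.8  45. ]
dot [483.3  97.   48. ]
cover pred centre [516.97349652  47.22928936] rib corners [561.56469778 114.61344751] [568.25507859 -15.2142799 ]
clip tips pred [571.63374235  95.09601696] [576.26554445   5.21528259]
```

Predictions match the picture within 1–3 mm. Now I push under the clips.

Call:
{"op": "play_rows", "data": {"slide": [[0,0,0.4],[0,0,0.4],[0,0,0.4],[0,0,0.4],[0,0,0.4],[0,0,0.4],[0,0,0.4],[0,0,0.4],[0,0,0.4],[0,0,0]], "yaw": [0,0,0,0,0,0,0,0,0,0], "grip": [1,1,1,1,1,1,1,1,1,1]}}

```text
time: 6.5
tool_pos: [0.5305, 0.0482, 0.0656]
tool_rot: [-0.511, 0.515, -0.489, 0.485]
contact_force: [-12.8, -0.0, 14.1]
gripper_width: 0.269
```

```bash
python3 -c "
from h import *
plan((544,48.6,65.7),2.95)
S=cams.grab_frame('scene');crop(S,275,220,110,95,7,'s4.png')"
```

```text
t 6.5 tcp [530.5  48.2  65.6] jaw heading 2.99 tool y [-0.007  0.    -1.   ] F [-12.76  -0.05  14.05] w 22.9
tool shift cm [ 0.03 -0.02  1.35]
yaw (world ccw) -0.04 -> about tool y (down): 0.04
tool shift after yaw [ 0.03 -0.02  1.35]
```

View pics/s4.png

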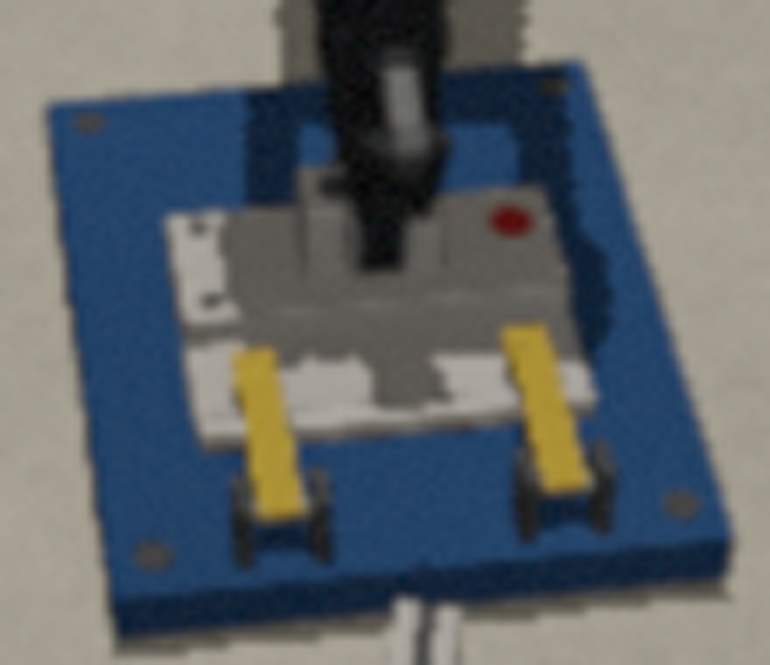

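The clips are on the rib. I'll push on by about 1.3 cm.

Call:
{"op": "play_rows", "data": {"slide": [[0,0,0.3],[0,0,0.3],[0,0,0.3],[0,0,0.3],[0,0,0],[0,0,0]], "yaw": [0,0,0,0,0,0], "grip": [1,1,1,1,1,1]}}

```text
time: 7.15
tool_pos: [0.5422, 0.0487, 0.0655]
tool_rot: [-0.511, 0.515, -0.489, 0.485]
contact_force: [-13.5, 0.1, 14.5]
gripper_width: 0.269
```

```bash
python3 -c "
from h import *
plan((544,48.6,65.7),2.95)
S=cams.grab_frame('scene');crop(S,275,220,110,95,7,'s5.png')"
```

```text
t 7.15 tcp [542.2  48.7  65.5] jaw heading 2.99 tool y [-0.008  0.    -1.   ] F [-13.48   0.12  14.46] w 22.9
tool shift cm [ 0.02 -0.02  0.18]
yaw (world ccw) -0.04 -> about tool y (down): 0.04
tool shift after yaw [ 0.02 -0.02  0.18]
```

View pics/s5.png

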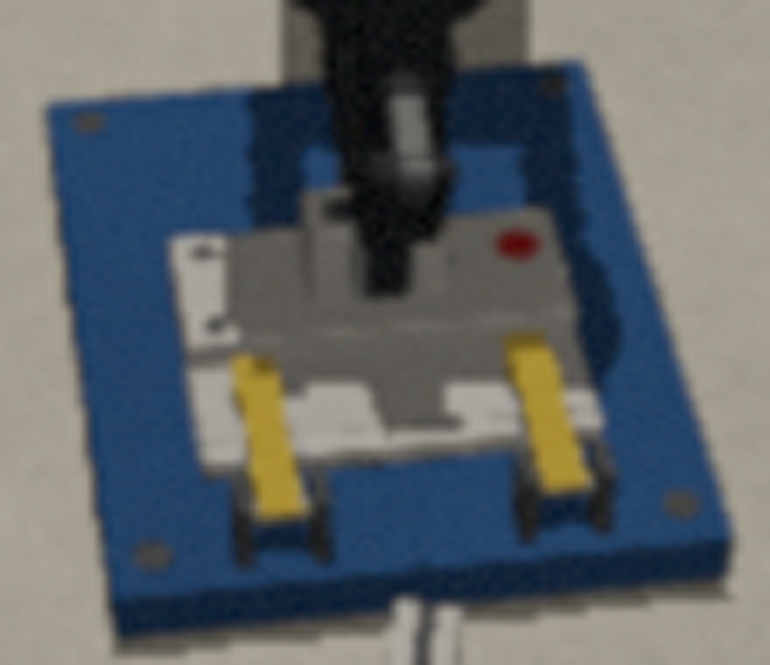

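The clip tips dropped back down (tip rows 327 → 335, with 340 at rest), which fits the snap. I'll go 2 mm more for margin, then release.

Call:
{"op": "play_rows", "data": {"slide": [[0,0,0.2],[0,0,0],[0,0,-0.1],[0,0,0],[0,0,0],[0,0,0],[0,0,0],[0,0,0]], "yaw": [0,0,0,0,0,0,0,0], "grip": [1,1,1,-0.2,-0.2,-0.2,-0.2,-0.2]}}

```text
time: 8.0
tool_pos: [0.5459, 0.0484, 0.0651]
tool_rot: [-0.513, 0.513, -0.487, 0.487]
contact_force: [1.1, -0.2, -1.0]
gripper_width: 0.6
```

```bash
python3 -c "
from h import *
plan((544,48.6,65.7),2.95)
S=cams.grab_frame('scene');crop(S,275,220,110,95,7,'s6.png')"
```

```text
t 8.0 tcp [545.9  48.4  65.1] jaw heading 2.99 tool y [-0.  0. -1.] F [ 1.09 -0.18 -1.  ] w 51.0
tool shift cm [-0.03 -0.06 -0.19]
yaw (world ccw) -0.04 -> about tool y (down): 0.04
tool shift after yaw [-0.03 -0.06 -0.19]
```

View pics/s6.png

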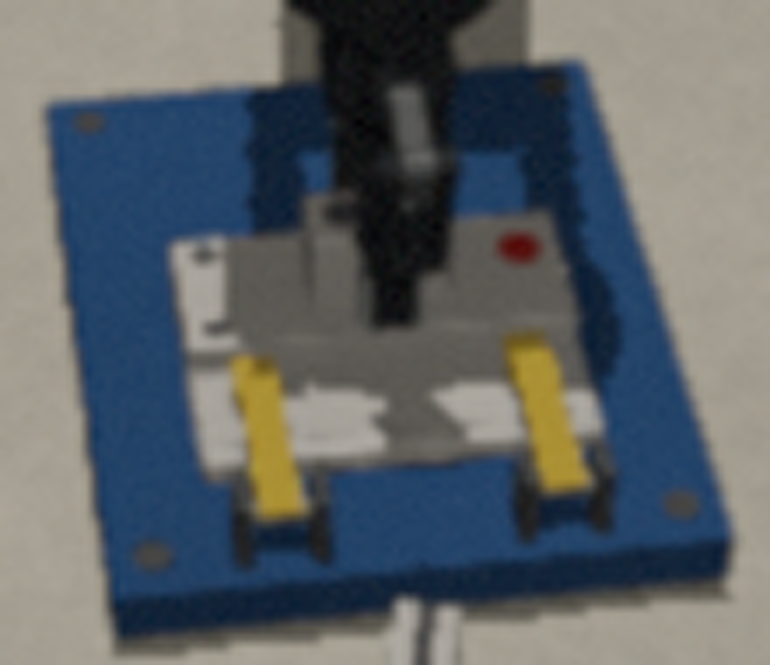

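Released, with the clip tips down on the channel. Retreating up, then on to the stand.

Call:
{"op": "play_rows", "data": {"slide": [[0,-1,0],[0,-2,0],[0,-3,0],[0,-4,0],[0,-4,0],[0,-2,0],[0,0,0],[0,0,0]], "yaw": [0,0,0,0,0,0,-6.4,0], "grip": [-0.2,-0.2,-0.2,-0.2,-0.2,-0.2,-0.2,-0.2]}}

```text
time: 8.85
tool_pos: [0.5465, 0.0483, 0.2274]
tool_rot: [0.54, -0.539, 0.456, -0.458]
contact_force: [0.2, -0.3, -0.5]
gripper_width: 0.599
```

```bash
python3 -c "
from h import *
plan((460,329.7,225),9.4)
T=cams.grab_frame('top')
c=lambda x,y:(145+(x+.5)/5-.5,190+(y+.5)/5-.5)
for n,p in (('a',(215,254)),('b',(351,235)),('d',(369,369)),('c',(231,389))): print(n,np.round(ray(T,c(*p),.1)*1000,1))
"
```

```text
t 8.85 tcp [546.5  48.3 227.4] jaw heading 9.39 tool y [ 0.003 -0.    -1.   ] F [ 0.23 -0.27 -0.46] w 51.0
tool shift cm [-29.17   0.21  -3.95]
yaw (world ccw) 0.01 -> about tool y (down): -0.01
tool shift after yaw [-29.17   0.21  -3.94]
a [488.9 367.4 100. ]
b [499.2 298.7 100. ]
d [431.2 287.6 100. ]
c [420.4 356.8 100. ]
```

Call:
{"op": "play_rows", "data": {"slide": [[-3.65,0,-0.5],[-3.65,0,-0.5],[-3.65,0,-0.5],[-3.65,0,-0.5],[-3.65,0,-0.5],[-3.65,0,-0.5],[-3.65,0,-0.5],[-3.65,0,-0.5],[0,0,0],[0,0,0]], "yaw": [0,0,0,0,0,0,0,0,0,0], "grip": [-0.5,-0.5,-0.5,-0.5,-0.5,-0.5,-0.5,-0.5,-0.5,-0.5]}}

```text
time: 9.9
tool_pos: [0.458, 0.33, 0.2243]
tool_rot: [-0.539, 0.54, -0.457, 0.457]
contact_force: [-0.3, -0.2, 0.3]
gripper_width: 0.752
```

```bash
python3 -c "
from h import *
plan((460,329.7,124),9.2)
T=cams.grab_frame('top');S=cams.grab_frame('scene');crop(T,265,170,100,110,6,'t7.png');crop(S,270,150,220,150,3.6,'s7.png')
import pickle;pickle.dump((T,S),open('f7.pkl','wb'))"
```

```text
t 9.9 tcp [458.  330.  224.3] jaw heading 9.41 tool y [-0.001 -0.001 -1.   ] F [-0.31 -0.23  0.29] w 63.9
tool shift cm [ 0.06 10.03  0.2 ]
yaw (world ccw) -0.21 -> about tool y (down): 0.21
tool shift after yaw [ 0.05 10.03  0.2 ]
```

View pics/t7.png

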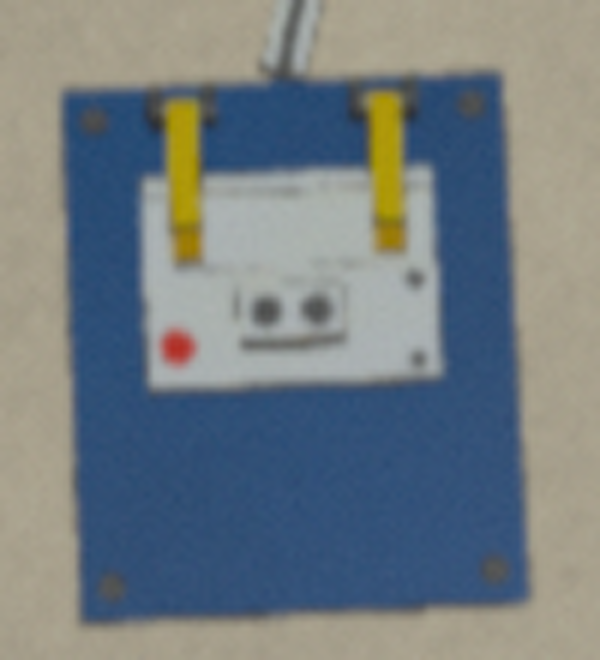

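View pics/s7.png

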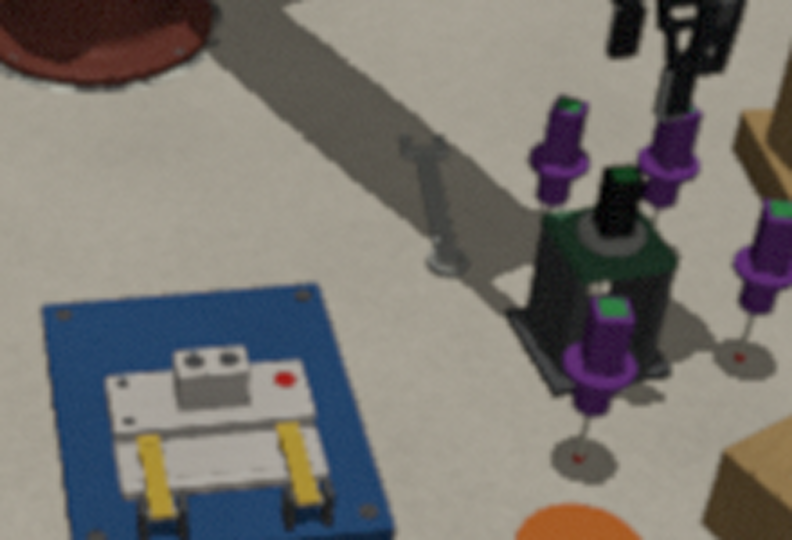

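The top view shows both clips lying on the cover's channel and the cover square on the bed. Descending on the probe's grip and measuring the cover's final pose.

```bash
cat > final.py <<'E'
from h import *
import pickle
T,S=pickle.load(open("f7.pkl","rb"))
c=lambda X,Y:(265+(X+.5)/6-.5,170+(Y+.5)/6-.5)
d=lambda X,Y:(270+(X+.5)/3.6-.5,150+(Y+.5)/3.6-.5)
for n,p,z in(("near+y",(150,389),.048),("near-y",(441,377),.048),("far+y",(142,181),.039),("far-y",(431,167),.039),("h1",(266,312),.08),("h2",(317,310),.08),("dot",(179,348),.048)): print(n,np.round(ray(T,c(*p),z)*1000,1))
for n,p,z in(("near-y",(106,378),.048),("near+y",(305,362),.048),("h2",(193,361),.08),("h1",(229,358),.08),("dot",(285,380),.048)): print("S",n,np.round(ray(S,d(*p),z)*1000,1))
E
python3 final.py
```

```text
near+y [512.2 111.6  48. ]
near-y [518.8 -16.6  48. ]
far+y [606.6 117.1  39. ]
far-y [614.2 -12.   39. ]
h1 [542.7  60.3  80. ]
h2 [543.8  38.3  80. ]
dot [530.5  99.1  48. ]
S near-y [520.8 -17.5  48. ]
S near+y [514.8 115.2  48. ]
S h2 [543.4  37.   80. ]
S h1 [542.2  60.2  80. ]
S dot [531.3  99.6  48. ]
```

Call:
{"op": "play_rows", "data": {"slide": [[0.05,2,0.2],[0,2,0],[0,2,0],[0,2,0],[0,1.2,0],[0,0.8,0],[0,0,0],[0,0,0]], "yaw": [0.2,0,0,0,0,0,0,0], "grip": [-0.5,-0.5,-0.5,-0.5,-0.5,-0.5,-0.5,-0.5]}}

```text
time: 10.8
tool_pos: [0.4614, 0.3297, 0.1261]
tool_rot: [0.539, -0.538, 0.458, -0.459]
contact_force: [-0.7, -0.9, 0.4]
gripper_width: 0.751
```

```bash
python3 -c "
from h import *
plan((460,329.7,124),9.2)
S=cams.grab_frame('scene');crop(S,400,150,100,125,5,'s8.png')"
```

```text
t 10.8 tcp [461.4 329.7 126.1] jaw heading 9.17 tool y [ 0.001  0.001 -1.   ] F [-0.74 -0.86  0.37] w 63.8
tool shift cm [-0.02  0.21 -0.14]
yaw (world ccw) 0.03 -> about tool y (down): -0.03
tool shift after yaw [-0.02  0.21 -0.14]
```

View pics/s8.png

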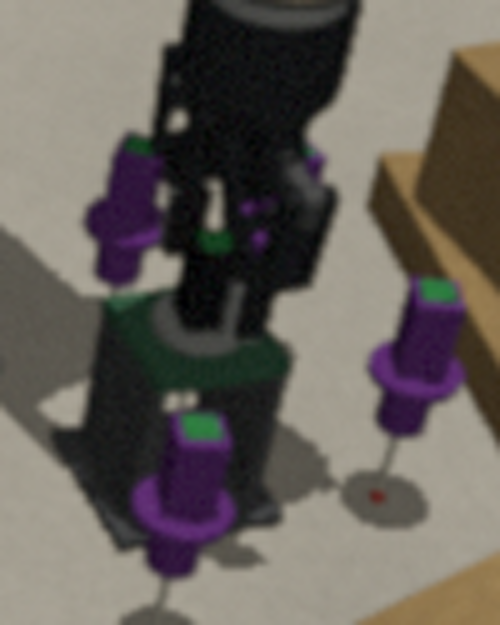

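The probe's grip is between the fingers and clear of the purple probes. Closing.

Call:
{"op": "play_rows", "data": {"slide": [[0,0,0],[0,0,0],[0,0,0],[0,0,0],[0,0,0],[0,0,0],[0,0,0]], "yaw": [0,0,0,0,0,0,0], "grip": [1,1,1,1,1,1,1]}}

```text
time: 11.55
tool_pos: [0.4612, 0.33, 0.1262]
tool_rot: [0.539, -0.538, 0.458, -0.458]
contact_force: [-0.4, -0.6, 5.6]
gripper_width: 0.284
```

```bash
python3 -c "
from h import *
plan((460,329.7,124),9.2)"
```

```text
t 11.55 tcp [461.2 330.  126.2] jaw heading 9.2 tool y [ 0.001  0.001 -1.   ] F [-0.41 -0.57  5.61] w 24.2
tool shift cm [ 0.01  0.22 -0.13]
yaw (world ccw) 0.0 -> about tool y (down): -0.0
tool shift after yaw [ 0.01  0.22 -0.13]
```

Call:
{"op": "play_rows", "data": {"slide": [[0,-0.5,0],[0,-1,0],[0,-1.5,0],[0,-1.5,0],[0,-1.5,0],[0,-1.5,0],[0,-1.5,0],[0,-1.5,0],[0,-1,0],[0,0,0],[0,0,0]], "yaw": [0,0,0,0,0,0,0,0,0,0,0], "grip": [1,1,1,1,1,1,1,1,1,1,1]}}

```text
time: 12.65
tool_pos: [0.4607, 0.3297, 0.2401]
tool_rot: [-0.538, 0.539, -0.458, 0.458]
contact_force: [-0.2, 0.2, -2.3]
gripper_width: 0.285
```

```bash
python3 -c "
from h import *
plan((460,329.7,124),9.2)
T=cams.grab_frame('top');S=cams.grab_frame('scene');crop(S,400,110,100,125,5,'s9.png')
import pickle;pickle.dump((T,S),open('f9.pkl','wb'))"
```

```text
t 12.65 tcp [460.7 329.7 240.1] jaw heading 9.2 tool y [-0. -0. -1.] F [-0.19  0.16 -2.33] w 24.3
tool shift cm [-0.02 11.61 -0.07]
yaw (world ccw) 0.0 -> about tool y (down): -0.0
tool shift after yaw [-0.02 11.61 -0.07]
```

View pics/s9.png

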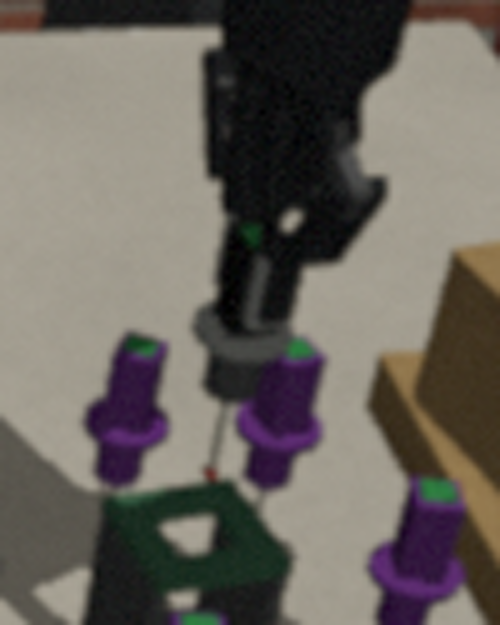

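The probe is held upright and the ball is visible at crop (210,473). Next I'll check the ball against the prediction and plan the touches.

```bash
cat > touch.py <<'E'
from h import *
f=np.radians(3.0);ex=np.array([np.cos(f),np.sin(f)]);ey=np.array([-ex[1],ex[0]])
c=np.array([543,49.])+20*ex
off=0 # tcp->ball xy
def tp(x,y): return c+x*ex+y*ey
P=dict(a0=(-77,35),a1=(-52,35),b0=(-77,-35),b1=(-52,-35),m=(-77,97),e0=(-20,97),e1=(-20,69))
E
python3 - <<'E'
from touch import *
import pickle
T,S=pickle.load(open("f9.pkl","rb"))
print("ball obs",400+210.5/5-.5,110+473.5/5-.5,"pred",proj(S,np.array([460.7,329.7,134.9])/1000))
r=cv2.inRange(cv2.cvtColor(S["image"],cv2.COLOR_RGB2HSV),(0,120,60),(8,255,255))[195:215,430:455]; ys,xs=np.nonzero(r); print(xs.mean()+430,ys.mean()+195,len(xs), ray(S,(xs.mean()+430,ys.mean()+195),.1349)*1000)
for k,v in P.items(): print(k,np.round(tp(*v),1))
plan((*tp(*P["a0"]),240),9.2)
E
```

```text
ball obs 441.6 204.2 pred [442.02574369 203.8311603 ]
442.0 204.5 2 [463.30441882 328.90297336 134.9       ]
a0 [484.2  81. ]
a1 [509.2  82.3]
b0 [487.9  11.1]
b1 [512.9  12.4]
m [481.  142.9]
e0 [537.9 145.9]
e1 [539.4 117.9]
t 12.75 tcp [460.3 329.4 239.1] jaw heading 9.2 tool y [-0.002 -0.001 -1.   ] F [ 0.34  0.17 -2.68] w 24.3
tool shift cm [24.91 -0.07 -1.61]
yaw (world ccw) 0.0 -> about tool y (down): -0.0
tool shift after yaw [24.91 -0.07 -1.61]
```

Call:
{"op": "play_rows", "data": {"slide": [[1.5,0,0],[3,0,0],[3,0,0],[3,0,0],[3,0,0],[3,0,0],[3,0,0],[2.5,0,0],[1.5,0,0],[0,0,0],[0,0,0]], "yaw": [0,0,0,0,0,0,0,0,0,6.2,0], "grip": [1,1,1,1,1,1,1,1,1,1,1]}}

```text
time: 13.85
tool_pos: [0.4982, 0.097, 0.2399]
tool_rot: [-0.513, 0.513, -0.487, 0.487]
contact_force: [-0.8, -0.0, -1.9]
gripper_width: 0.281
```

```bash
python3 -c "
from touch import *
plan((*tp(*P['a0']),145.2),3)"
```

```text
t 13.85 tcp [498.2  97.  239.9] jaw heading 2.94 tool y [-0.001  0.    -1.   ] F [-0.81 -0.   -1.93] w 23.9
tool shift cm [ 1.53  9.47 -1.46]
yaw (world ccw) 0.06 -> about tool y (down): -0.06
tool shift after yaw [ 1.53  9.47 -1.46]
```

Call:
{"op": "play_rows", "data": {"slide": [[0.8,0,-0.8],[0.7,0,-0.7],[0,1.5,0],[0,2,0],[0,2,0],[0,2,0],[0,1.2,0],[0,0.7,0],[0,0,0],[0,0,0]], "yaw": [0,0,0,0,0,0,0,0,0,0], "grip": [1,1,1,1,1,1,1,1,1,1]}}

```text
time: 14.85
tool_pos: [0.4847, 0.082, 0.147]
tool_rot: [0.513, -0.513, 0.486, -0.487]
contact_force: [0.1, -0.7, -2.6]
gripper_width: 0.278
```

```bash
python3 -c "
from touch import *
plan((*tp(*P['a1']),145.2),3)
S=cams.grab_frame('scene');crop(S,275,190,110,95,7,'s10.png')
print(proj(S,np.array([*tp(*P['a0']),40])/1000))"
```

```text
t 14.85 tcp [484.7  82.  147. ] jaw heading 3.01 tool y [ 0.001  0.    -1.   ] F [ 0.11 -0.72 -2.57] w 23.6
tool shift cm [0.1  0.18 2.45]
yaw (world ccw) -0.01 -> about tool y (down): 0.01
tool shift after yaw [0.1  0.18 2.45]
[338.50803348 244.89334666]
```

View pics/s10.png

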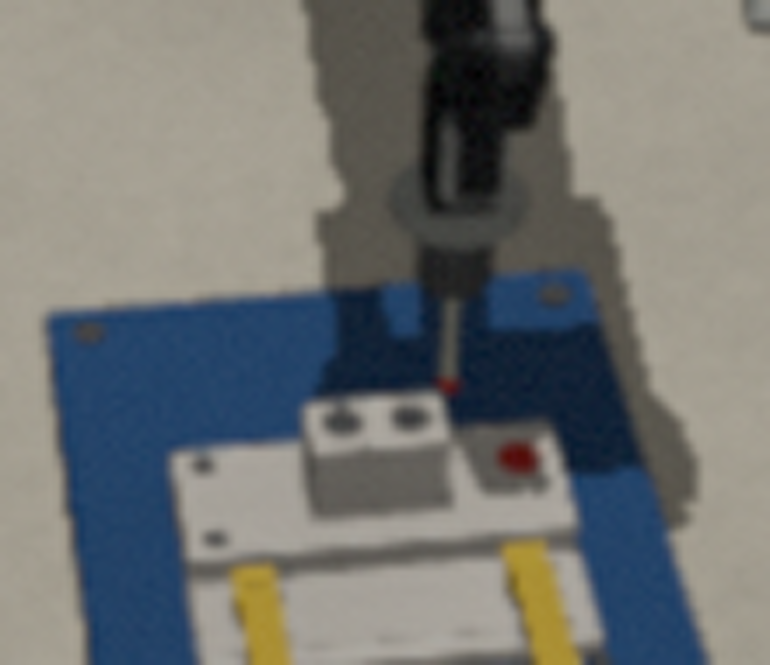

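The ball is exactly where predicted (px 338.6,244.6). Advancing to the face in two stages.

Call:
{"op": "play_rows", "data": {"slide": [[0,0.1,0.7],[0,0,0.7],[0,0,0.5],[0,0,0.3],[0,0,0.3],[0,0,0.3],[0,0,0],[0,0,0],[0,0,0]], "yaw": [0,0,0,0,0,0,0,0,0], "grip": [1,1,1,1,1,1,1,1,1]}}

```text
time: 15.8
tool_pos: [0.5119, 0.0834, 0.1452]
tool_rot: [-0.513, 0.513, -0.487, 0.487]
contact_force: [-0.2, 0.3, -1.8]
gripper_width: 0.277
```

```bash
python3 -c "
from touch import *
plan((*tp(*P['a1']),145.2),3)
S=cams.grab_frame('scene');crop(S,275,190,110,95,7,'s11.png')
s=readout.state();p=s['tool_pos'];print('straight ball px',proj(S,np.array([p[0],p[1],p[2]-.1052])),s['contact_force'],s['ft_torque'])"
```

```text
t 15.8 tcp [511.9  83.4 145.2] jaw heading 3.0 tool y [-0. -0. -1.] F [-0.24  0.29 -1.85] w 23.6
tool shift cm [ 0.1   0.   -0.28]
yaw (world ccw) -0.0 -> about tool y (down): 0.0
tool shift after yaw [ 0.1   0.   -0.28]
straight ball px [340.89603612 252.48376622] [-0.84663603  0.10054302 -2.4369901 ] [-0.02799926  0.10444281  0.08816529]
```

View pics/s11.png

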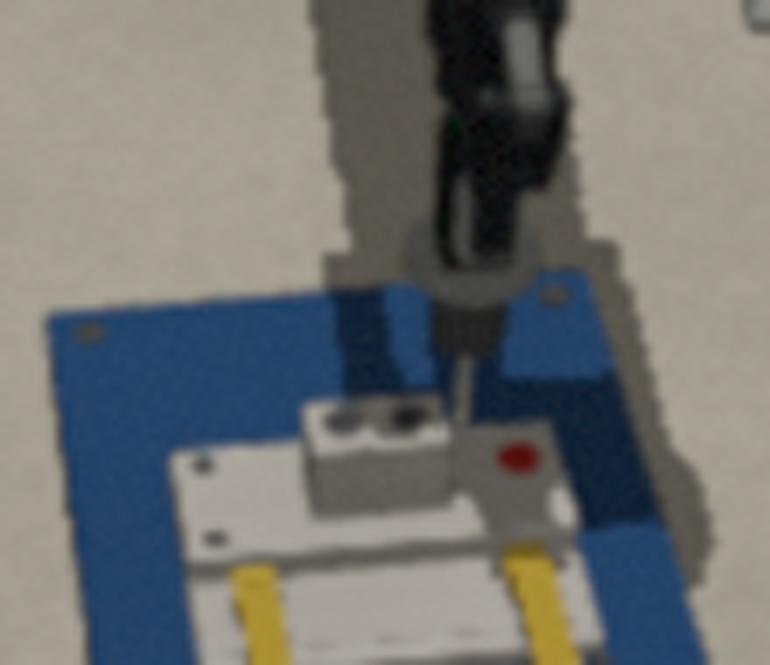

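Call:
{"op": "play_rows", "data": {"slide": [[0,0,0.15],[0,0,0],[0,0,0],[0,0,0]], "yaw": [0,0,0,0], "grip": [1,1,1,1]}}

```text
time: 16.25
tool_pos: [0.5135, 0.0835, 0.1453]
tool_rot: [-0.513, 0.513, -0.487, 0.487]
contact_force: [-0.9, 0.6, -2.7]
gripper_width: 0.278
```

```bash
python3 -c "
from touch import *
plan((*tp(*P['a1']),145.2),3)
for i in range(4):
  S=cams.grab_frame('scene'); s=readout.state(); print(np.round(s['contact_force'],2),np.round(s['ft_torque'],3))"
```

```text
t 16.25 tcp [513.5  83.5 145.3] jaw heading 3.0 tool y [-0. -0. -1.] F [-0.86  0.56 -2.68] w 23.7
tool shift cm [ 0.1   0.01 -0.44]
yaw (world ccw) 0.0 -> about tool y (down): -0.0
tool shift after yaw [ 0.1   0.01 -0.44]
[-0.65 -0.78 -1.84] [ 0.02   0.271 -0.048]
[-1.05 -0.05 -1.21] [-0.037  0.204 -0.015]
[-0.5  -1.49 -2.36] [-0.053  0.216  0.039]
[-1.03 -0.15 -2.96] [-0.012  0.285 -0.056]
```

Fx averages about -0.8 N and the moment has risen, so it is in contact. I'll add 1 mm, hold, then retract.

Call:
{"op": "play_rows", "data": {"slide": [[0,0,0.1],[0,0,0],[0,0,0],[0,0,0],[0,0,-0.5],[0,0,-1],[0,0,-1.3],[0,0,0],[0,0,0]], "yaw": [0,0,0,0,0,0,0,0,0], "grip": [1,1,1,1,1,1,1,1,1]}}

```text
time: 17.35
tool_pos: [0.4866, 0.0821, 0.1456]
tool_rot: [0.513, -0.513, 0.486, -0.487]
contact_force: [0.3, 0.4, -2.6]
gripper_width: 0.275
```

```bash
python3 -c "
from touch import *
plan((*tp(*P['b0']),145.2),3)
for i in range(4):
  S=cams.grab_frame('scene'); s=readout.state(); print(np.round(s['contact_force'],2),np.round(s['ft_torque'],3))"
```

```text
t 17.35 tcp [486.6  82.1 145.6] jaw heading 3.0 tool y [ 0.001  0.    -1.   ] F [ 0.29  0.39 -2.55] w 23.4
tool shift cm [ 7.1   0.04 -0.25]
yaw (world ccw) 0.0 -> about tool y (down): -0.0
tool shift after yaw [ 7.1   0.04 -0.25]
[-0.29 -1.01 -2.39] [-0.019  0.034  0.011]
[ 0.41  0.09 -2.64] [-0.019 -0.019 -0.011]
[-0.32 -0.8  -1.44] [-0.03   0.026 -0.009]
[-0.67 -0.63 -1.73] [-0.021 -0.003  0.001]
```

The moment is a clean contact indicator: 0.24 in contact against about 0.01 free, so roughly 1.2 N. On to touch 2.

Call:
{"op": "play_rows", "data": {"slide": [[1,0,0],[1.5,0,0],[1.5,0,0],[1.5,0,0],[1,0,0],[0.6,0,0],[0,0,0]], "yaw": [0,0,0,0,0,0,0], "grip": [1,1,1,1,1,1,1]}}

```text
time: 18.25
tool_pos: [0.4905, 0.0105, 0.1453]
tool_rot: [0.513, -0.513, 0.487, -0.487]
contact_force: [0.1, 0.3, -2.3]
gripper_width: 0.279
```

Call:
{"op": "play_rows", "data": {"slide": [[0,0,0.5],[0,0,0.6],[0,0,0.5],[0,0,0.4],[0,0,0.3],[0,0,0.3],[0,0,0],[0,0,0],[0,0,0]], "yaw": [0,0,0,0,0,0,0,0,0], "grip": [1,1,1,1,1,1,1,1,1]}}

```text
time: 19.15
tool_pos: [0.5161, 0.0126, 0.1452]
tool_rot: [-0.513, 0.513, -0.487, 0.487]
contact_force: [-1.1, -0.0, -2.1]
gripper_width: 0.277
```

```bash
python3 -c "
from touch import *
plan((*tp(*P['b1']),145.2),3)
for i in range(3):
  S=cams.grab_frame('scene'); s=readout.state(); print(np.round(s['contact_force'],2),np.round(s['ft_torque'],3))
crop(S,275,190,110,95,7,'s12.png')"
```

```text
t 19.15 tcp [516.1  12.6 145.2] jaw heading 3.0 tool y [-0.  0. -1.] F [-1.08 -0.03 -2.09] w 23.5
tool shift cm [ 0.   -0.   -0.33]
yaw (world ccw) 0.0 -> about tool y (down): -0.0
tool shift after yaw [ 0.   -0.   -0.33]
[-1.02  0.17 -2.86] [0.053 0.173 0.044]
[-0.6   1.08 -2.8 ] [0.024 0.141 0.048]
[-0.15  0.42 -2.07] [ 0.021  0.161 -0.06 ]
```

View pics/s12.png

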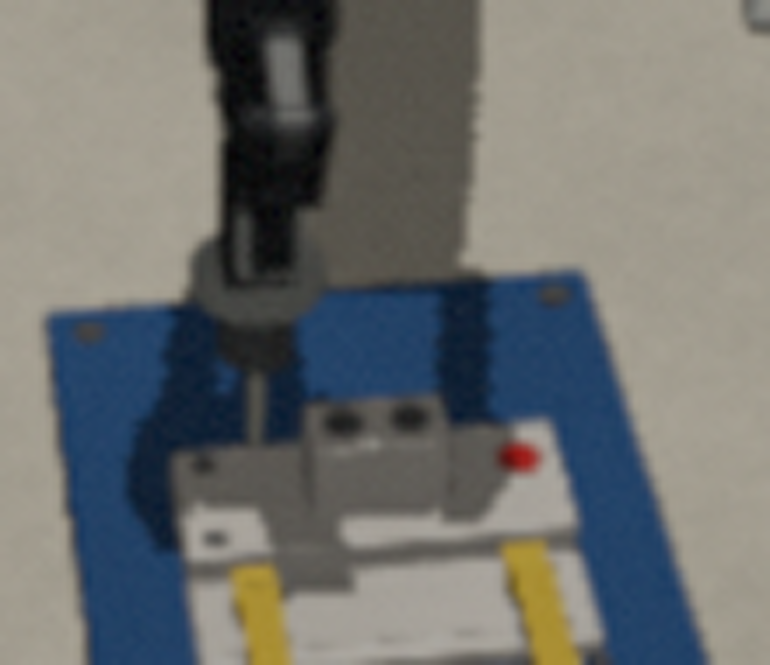

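Touch 2 is in contact at about 0.8 N. I'll add 1.5 mm, hold, retract and move round to the dot end.

Call:
{"op": "play_rows", "data": {"slide": [[0,0,0.15],[0,0,0],[0,0,0],[0,0,0],[0,0,-0.6],[0,0,-1],[0,0,-1.3],[0,0,0]], "yaw": [0,0,0,0,0,0,0,0], "grip": [1,1,1,1,1,1,1,1]}}

```text
time: 20.1
tool_pos: [0.4874, 0.0112, 0.145]
tool_rot: [-0.513, 0.513, -0.487, 0.487]
contact_force: [-0.6, 0.5, -2.4]
gripper_width: 0.275
```

Call:
{"op": "play_rows", "data": {"slide": [[-1,0,0],[-2,0,0],[-2,0,0],[-2,0,0],[-2,0,0],[-2,0,0],[-1.2,0,0],[-0.8,0,0],[0,0,0]], "yaw": [0,0,0,0,0,0,0,0,0], "grip": [1,1,1,1,1,1,1,1,1]}}

```text
time: 21.0
tool_pos: [0.4821, 0.1417, 0.1453]
tool_rot: [0.513, -0.513, 0.486, -0.486]
contact_force: [0.8, -0.2, -1.4]
gripper_width: 0.276
```

```bash
python3 -c "
from touch import *
plan((*tp(*P['e0']),145.2),3)"
```

```text
t 21.0 tcp [482.1 141.7 145.3] jaw heading 3.07 tool y [ 0. -0. -1.] F [ 0.83 -0.15 -1.39] w 23.5
tool shift cm [-0.12  0.01  5.6 ]
yaw (world ccw) -0.07 -> about tool y (down): 0.07
tool shift after yaw [-0.13  0.01  5.6 ]
```

Call:
{"op": "play_rows", "data": {"slide": [[0,0,0.8],[0,0,1.5],[0,0,1.5],[0,0,1.2],[0,0,0.6],[0,0,0],[0,0,0]], "yaw": [0,0,0,0,0,0,0], "grip": [1,1,1,1,1,1,1]}}

```text
time: 21.7
tool_pos: [0.5378, 0.1437, 0.145]
tool_rot: [-0.513, 0.513, -0.487, 0.487]
contact_force: [0.0, 0.2, -1.7]
gripper_width: 0.278
```

```bash
python3 -c "
from touch import *
plan((*tp(*P['e1']),145.2),3)
for i in range(2):
  S=cams.grab_frame('scene'); s=readout.state(); print(np.round(s['contact_force'],2),np.round(s['ft_torque'],3))
crop(S,275,190,110,95,7,'s13.png')"
```

```text
t 21.7 tcp [537.8 143.7 145. ] jaw heading 2.98 tool y [-0.001 -0.    -1.   ] F [ 0.04  0.19 -1.72] w 23.6
tool shift cm [ 2.58 -0.02  0.03]
yaw (world ccw) 0.02 -> about tool y (down): -0.02
tool shift after yaw [ 2.58 -0.02  0.03]
[ 0.06 -0.18 -2.07] [-0.007  0.057  0.043]
[ 0.03 -0.27 -2.81] [-0.045 -0.016  0.002]
```

View pics/s13.png

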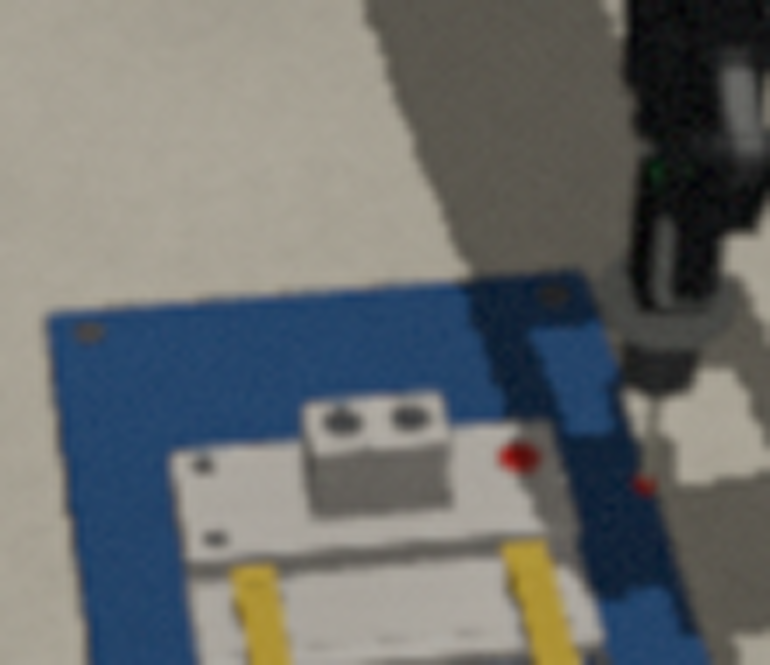

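The ball (crop 645,487) stands clear beside the dot end. Touching it.

Call:
{"op": "play_rows", "data": {"slide": [[0.6,0,0],[0.6,0,0],[0.6,0,0],[0.5,0,0],[0.3,0,0],[0.3,0,0],[0,0,0],[0,0,0],[0,0,0]], "yaw": [0,0,0,0,0,0,0,0,0], "grip": [1,1,1,1,1,1,1,1,1]}}

```text
time: 22.7
tool_pos: [0.5396, 0.1151, 0.1454]
tool_rot: [0.513, -0.513, 0.487, -0.487]
contact_force: [-0.2, 2.1, -2.1]
gripper_width: 0.274
```

```bash
python3 -c "
from touch import *
plan((*tp(*P['e1']),145.2),3)
for i in range(3):
  S=cams.grab_frame('scene'); s=readout.state(); print(np.round(s['contact_force'],2),np.round(s['ft_torque'],3))
crop(S,275,190,110,95,7,'s14.png')"
```

```text
t 22.7 tcp [539.6 115.1 145.4] jaw heading 3.01 tool y [ 0.  0. -1.] F [-0.19  2.09 -2.08] w 23.3
tool shift cm [-0.28  0.02 -0.  ]
yaw (world ccw) -0.01 -> about tool y (down): 0.01
tool shift after yaw [-0.28  0.02 -0.  ]
[-0.79  1.19 -1.62] [ 0.29  -0.042  0.004]
[ 0.15  1.41 -1.43] [ 0.212  0.017 -0.038]
[-0.63  0.76 -1.9 ] [ 0.25  -0.001  0.031]
```

View pics/s14.png

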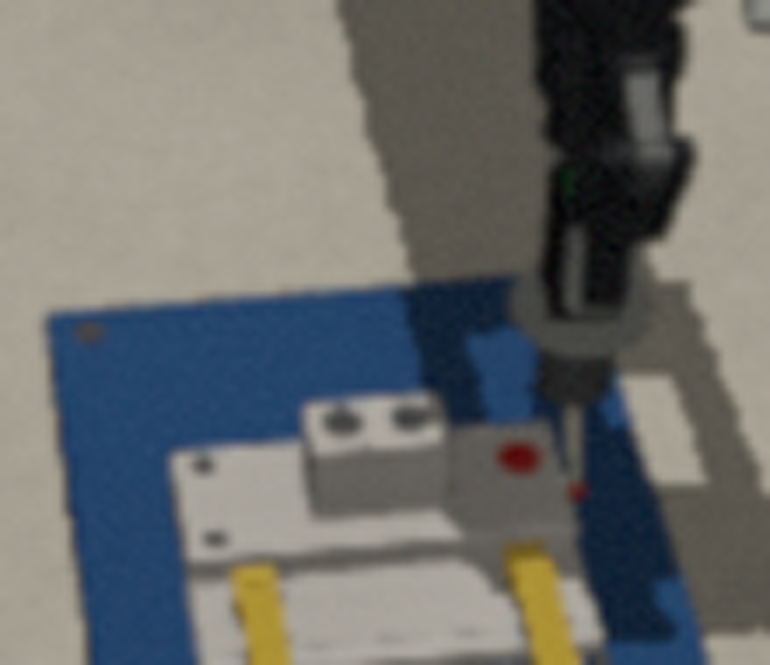

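The ball rests on the dot-end face at about 1.2 N (moment 0.25). Retracting, raising and returning to the stand.

Call:
{"op": "play_rows", "data": {"slide": [[0,0,0],[-0.6,0,0],[-1.2,0,0],[-1.2,0,0],[0,-1.5,0],[0,-2,0],[0,-2,0],[0,-2,0],[0,-1.5,0],[0,-0.5,0],[0,0,0]], "yaw": [0,0,0,0,0,0,0,0,0,-6.2,0], "grip": [1,1,1,1,1,1,1,1,1,1,1]}}

```text
time: 23.95
tool_pos: [0.5387, 0.145, 0.2425]
tool_rot: [0.539, -0.538, 0.457, -0.459]
contact_force: [0.1, 0.7, -2.1]
gripper_width: 0.275
```

```bash
python3 -c "
from h import *
plan((461,329.5,240),9.2)"
```

```text
t 23.95 tcp [538.7 145.  242.5] jaw heading 9.21 tool y [ 0.003  0.    -1.   ] F [ 0.12  0.73 -2.15] w 23.4
tool shift cm [-19.45   0.23  -4.72]
yaw (world ccw) -0.01 -> about tool y (down): 0.01
tool shift after yaw [-19.45   0.23  -4.72]
```

Call:
{"op": "play_rows", "data": {"slide": [[-1,0,-0.5],[-2.5,0,-0.6],[-2.5,0,-0.6],[-2.5,0,-0.6],[-2.5,0,-0.6],[-2.5,0,-0.6],[-2.5,0,-0.5],[-2,0,-0.4],[-1,0,-0.2],[-0.4,0,-0.1],[0,0,0],[0,0,0]], "yaw": [0,0,0,0,0,0,0,0,0,0,0,0], "grip": [1,1,1,1,1,1,1,1,1,1,1,1]}}

```text
time: 25.15
tool_pos: [0.4607, 0.3283, 0.2401]
tool_rot: [-0.538, 0.538, -0.458, 0.459]
contact_force: [0.3, -0.1, -2.9]
gripper_width: 0.274
```

```bash
python3 -c "
from h import *
plan((461,329.5,126.2),9.2)
S=cams.grab_frame('scene');crop(S,400,110,100,125,5,'s15.png')"
```

```text
t 25.15 tcp [460.7 328.3 240.1] jaw heading 9.14 tool y [-0.    -0.001 -1.   ] F [ 0.34 -0.14 -2.92] w 23.3
tool shift cm [-0.12 11.39  0.05]
yaw (world ccw) 0.06 -> about tool y (down): -0.06
tool shift after yaw [-0.12 11.39  0.05]
```

View pics/s15.png

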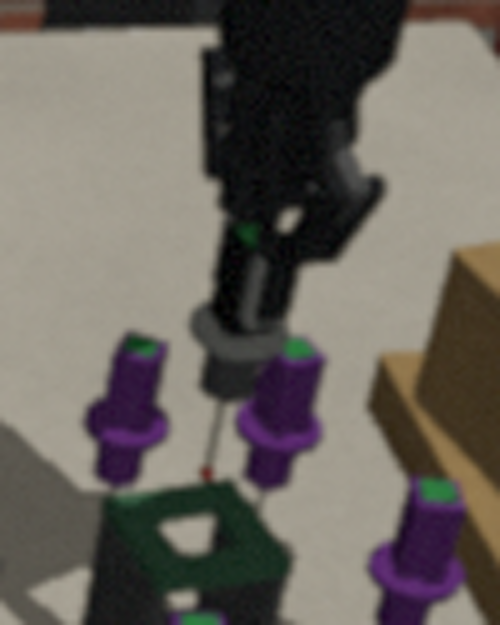

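Centred above the opening, like the lift picture. Lowering in steps.

Call:
{"op": "play_rows", "data": {"slide": [[0,1,0],[0,1.5,0],[0,1.5,0],[0,1.5,0],[0,1.5,0],[0,1.3,0],[0,1,0],[0,0.8,0],[0,0.6,0],[0,0.3,0],[0,0,0],[0,0,0]], "yaw": [0,0,0,0,0,0,0,0,0,0,0,0], "grip": [1,1,1,1,1,1,1,1,1,1,1,1]}}

```text
time: 26.4
tool_pos: [0.4609, 0.329, 0.1309]
tool_rot: [0.539, -0.538, 0.458, -0.458]
contact_force: [0.3, -0.5, -1.8]
gripper_width: 0.279
```

```bash
python3 -c "
from h import *
plan((461,328.5,126.2),9.2)
S=cams.grab_frame('scene');crop(S,400,150,100,125,5,'s16.png')"
```

```text
t 26.4 tcp [460.9 329.  130.9] jaw heading 9.2 tool y [ 0.001  0.    -1.   ] F [ 0.34 -0.54 -1.79] w 23.7
tool shift cm [0.05 0.47 0.  ]
yaw (world ccw) 0.0 -> about tool y (down): -0.0
tool shift after yaw [0.05 0.47 0.  ]
```

View pics/s16.png

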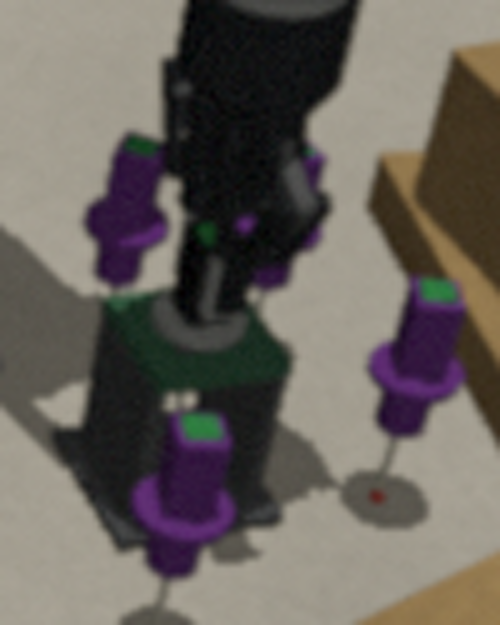

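The probe is in the opening, about 4–5 mm from seating. Lowering the rest.

Call:
{"op": "play_rows", "data": {"slide": [[0,0.2,0],[0,0.15,0],[0,0.1,0],[0,0,0],[0,0,0]], "yaw": [0,0,0,0,0], "grip": [1,1,1,1,1]}}

```text
time: 26.95
tool_pos: [0.4607, 0.3289, 0.1263]
tool_rot: [0.539, -0.538, 0.458, -0.458]
contact_force: [-1.2, -2.0, 1.3]
gripper_width: 0.273
```

Fz went from -2 to +1.3, so the collar is seated. Opening.

Call:
{"op": "play_rows", "data": {"slide": [[0,0,0],[0,0,0],[0,0,0],[0,0,0],[0,0,0],[0,-1,0],[0,-2,0],[0,-3,0],[0,-4,0],[0,-2,0],[0,0,0]], "yaw": [0,0,0,0,0,0,0,0,0,0,0], "grip": [-0.5,-0.5,-0.5,-0.5,-0.5,-0.5,-0.5,-0.5,-0.5,-0.5,-0.5]}}

```text
time: 28.05
tool_pos: [0.4626, 0.33, 0.2516]
tool_rot: [0.542, -0.535, 0.457, -0.459]
contact_force: [0.8, 0.6, 0.3]
gripper_width: 0.751
```

Call:
{"op": "play_rows", "data": {"slide": [[0,0,-2],[0,0,-3],[0,0,-3],[0,0,-2],[0,0,0],[0,0,0]], "yaw": [0,0,0,0,0,0], "grip": [-0.5,-0.5,-0.5,-0.5,-0.5,-0.5]}}

```text
time: 28.65
tool_pos: [0.3617, 0.3128, 0.2452]
tool_rot: [-0.538, 0.539, -0.458, 0.458]
contact_force: [-0.3, 0.3, 0.5]
gripper_width: 0.752
```

```bash
python3 - <<'E'
from meas import *
plan((461,328.5,126.2),9.2)
T=cams.grab_frame('top');S=cams.grab_frame('scene')
crop(T,140,165,230,120,3.4,'t17.png');crop(S,270,150,220,165,3.6,'s17.png')
for f,n,R in((T,"T",(185,235,40,35)),(S,"S",(425,185,35,25))):
    m=cv2.inRange(hsv(f),(50,150,80),(70,255,255)); r,s,c=big(m,R); print(n,s,c,np.round(ray(f,c,.152)*1000,1))
E
```

```text
t 28.65 tcp [361.7 312.8 245.2] jaw heading 9.22 tool y [-0. -0. -1.] F [-0.28  0.27  0.51] w 63.9
tool shift cm [ 0.03 11.9  10.06]
yaw (world ccw) -0.02 -> about tool y (down): 0.02
tool shift after yaw [ 0.03 11.9  10.06]
T [195 247   7   7  35] [198.2        250.14285714] [460.3 328.2 152. ]
S [439 197   7   4  20] [442.25 198.4 ] [461.9 326.8 152. ]
```

View pics/t17.png

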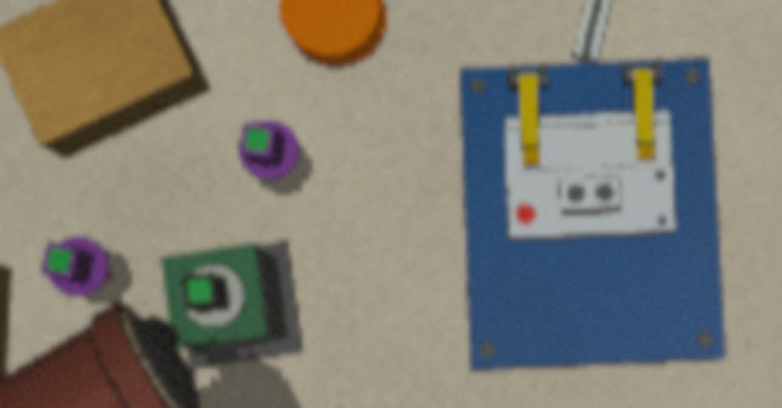

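View pics/s17.png

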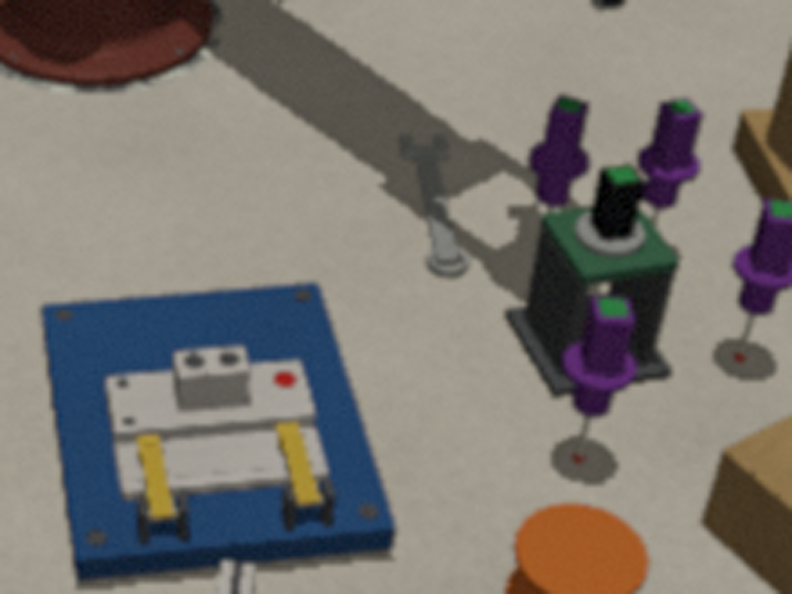

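The probe hangs upright, its cap within about 2 mm of the plate centre. The cover is clipped where it was, and the arm is clear of everything.

```bash
python3 -c "
from plant import workorder
print(workorder.job_done())"
```

```text
the job is handed in; nothing more can be done
None
```

I finished the whole sequence and handed the job in at about 29 s of the 67 s allowed; the system gives no verdict.

- **Cover:** I slid it by its block under both clips and released it. By measurement the clip noses sit about 28 mm along the cover's x (12 to 38 mm allowed). The clip tips visibly dropped after passing the rib. Pushing force was still about 13 N just before I let go, though the same pictures show both clips down.
- **Touches:** I touched the near face at about +34 mm (red-dot end), the near face at about -35 mm, then the red-dot end face. The forces were about 1.2, 0.8 and 1.2 N, held for at least 0.3 s each. The first two got 1 to 1.5 mm more press after those readings. Single force readings were noisy, so I judged contact mainly by the wrist moment.
- **Probe:** it is back upright in the stand. Its cap is within about 1 to 2 mm of the plate centre, and the force reading reversed when the collar seated.
- **Final check:** the last pictures show the cover still clipped, the neighbouring things where they were and the open gripper clear. The two cameras disagreed by up to about 3 mm in places, within the margins used.

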